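# Hang rinsed engraving work up to dry

## Robot

A 6-joint arm with a two-finger parallel gripper is mounted at the origin on the work surface. World frame = base frame: x ahead of the robot, y to its left, z up, the work surface at z = 0. Lengths are in m, angles in rad, forces in N, time in s.
With the tool pointing down it reaches from about 0.4 to 0.825 m from the base axis. Payload 7 kg.
Tool frame: the origin (TCP) lies between the finger pads; the fingertips stand 25 mm ahead of it and the grasp point (between the pads) lies 6 mm ahead of it (arm.tip_extent is the z of the fingertips in the tool frame, in m); z points along the fingers, x is the direction in which the jaws open and shut, and the axes are right-handed (so a half turn about z gives the same grasp; the last joint's range is limited). The gripper opens to 88 mm and grips with 3 to 60 N. Pads are 19 mm wide; open, the fingers measure 130 mm over their backs; the gripper's body (78 mm by 193 mm) begins 47 mm behind the grasp point.
Start: joints at [1.526, 0.359, 0.012, 0, -1.224, -0.288], TCP at [0.221, 0.638, 0.252] pointing down, gripper open.
Joint ranges: [-3.07, 3.07], [-1.43, 2.12], [-1.02, 1.25], [-3.03, 1.67], [-3.05, -0], [-3.03, 3.03]. Speed limits (rad/s): [2.39, 2.39, 3.01, 3.14, 3.14, 3.14].

## Interface

Orientations are given as [roll, pitch, yaw] about the fixed x, y, z axes, in that order (R = Rz(yaw) Ry(pitch) Rx(roll)).
In Python, from station import monitor, grab_frame, job_done, arm gives the robot as it stands.
- The arm moves only by the shell command python3 -m jog 'ROWS' [FORCE]. ROWS is JSON, a list that holds one entry, the list of rows, each a list of 7 numbers: the shift along the world's x, y, z in m, then the turn, a rotation vector about the world's x, y, z in rad, then the opening, from 0 (shut) to 1 (fully open). In form: [[[dx, dy, dz, ax, ay, az, claw], ...]]. A call has 1 to 20 rows; each row shifts and turns the commanded pose from where the row before left it; what a row does not reach is not made up. A row lasts 1/8 s, in which the tool goes at most 62.5 mm and 10.7 degrees, less where a joint would pass 70% of its speed; a pose out of reach is approached as far as the arm can. A call is refused whole if a number of a shift passes 0.0625 or a number of a turn 0.188, either way. A call with a gripper value outside its range is refused whole. The fingers move at their own pace and stop on an object; FORCE is the grip in N (left out, the last holds). Time passes only in rows, so rows that do not move let the fingers close. It gives the time, the measured TCP pose, the force and the opening at its end, in the units of the state.
- monitor.get_state(): the state, without advancing time (a new reading comes with each control period).
- grab_frame(name): name is "scene" or "top"; returns a dict with "pixels" (400x640x3 uint8, red, green, blue), "K" (3x3 intrinsics, pixels), "k1" (the pictures are not rectified: a ray, as slopes to the right and down, at radius r is drawn at 1 + k1 r^2 times it, then the intrinsics apply), "view" (4x4, takes a point from world to camera coordinates). Camera axes: x right, y down, z forward; pixel columns grow to the right and rows downward; lengths in m; the calibration is good to about 2 mm. A picture is of the moment at which its call begins. There is no depth.
- job_done(): hands the job in, once; it reports no verdict.
The state is a dict: "t": time; "q": joint angles; "qd": joint speeds; "joint_efforts": joint torques, N m; "eef_pos": TCP position; "ee_rot": TCP orientation; "force": force on the tool from outside, world axes, zero at the start; "moment": the same for the moment, N m; "width": finger opening in m.
Only numpy, scipy, OpenCV 4.12 (cv2) and the standard library are available. Lean on these libraries where they do the work, as an engineer would, in place of code of your own. Each camera call takes 0.05 s, during which the arm holds its last target.

## Task

The engraving run has been rinsed: hang everything up to dry on the bar of the drying rack. Lift each dip basket out from behind the front rail of its shelf and hang it on the bar by its hook, letting go so that its lopsided weight does not swing it off, and drape each open cuff bracelet over the bar with its opening down. Everything must end hanging still; leave the other things on the bench and shelf where they stand.

Things in the scene. Friction and masses are not known exactly. Their poses are not given: they have to be found in the camera images.
- rack: drying rack, fixed: one plain level steel bar, 12 mm diameter, 440 mm long, its axis 170 mm above the bench, between two posts (20 x 14 mm, no higher than 2 mm above the bar's middle) over a low drip tray (140 mm deep, 20 mm high). Origin on the bench under the bar's middle, z up, y along the bar
- bar_mid (a point): middle of the bar, on its axis; y runs along the bar, z up, x level and square to the bar. The bar is free for items from y = -215 mm to +215 mm
- shelf: low open-topped shelf, fixed, 124 mm deep (x), 350 mm wide (y): board top 50 mm above the bench; round 8 mm retaining rail along the front, its axis 58 mm to -x of the origin, its top 84 mm above the bench; end panels up to 88 mm, back panel up to 120 mm. Origin on the bench under the board's centre; its open front faces -x
- basket1: steel dip basket 1 (2 or 3 present, alike, 0.09 to 0.18 kg) on the shelf behind the rail: pierced square cup 50 x 50 mm, 36 mm high; origin at the centre of its underside, z up. A flat handle 16 mm wide rises from its -x side into a hook, a black tab above. The cup is to one side of the hook: hung free it turns 0.3 to 0.6 rad, cup swinging in under the bar, tab leaning to the cup's side
- basket1_grip (a point): point to grip on the tab of basket 1, axes as the basket. The tab is 10 mm thick (x), 24 mm wide (y); it reaches 20 mm above this point and down 26 mm below it to the crown's top
- basket1_hook (a point): middle of the underside of the hook's crown of basket 1, x -39 mm, 108 mm above the basket's underside, 30 mm below the grip point; axes as the basket, the bar to lie along y with its top against this point. The square hook opens downward: gap 20 mm (x) between handle and tip, the tip reaching 20 mm below the crown, which is 4 mm thick, 28 mm long
- basket2: steel dip basket 2 (2 or 3 present, alike, 0.09 to 0.18 kg) on the shelf behind the rail: pierced square cup 50 x 50 mm, 36 mm high; origin at the centre of its underside, z up. A flat handle 16 mm wide rises from its -x side into a hook, a black tab above. The cup is to one side of the hook: hung free it turns 0.3 to 0.6 rad, cup swinging in under the bar, tab leaning to the cup's side
- basket2_grip (a point): point to grip on the tab of basket 2, axes as the basket. The tab is 10 mm thick (x), 24 mm wide (y); it reaches 20 mm above this point and down 26 mm below it to the crown's top
- basket2_hook (a point): middle of the underside of the hook's crown of basket 2, x -39 mm, 108 mm above the basket's underside, 30 mm below the grip point; axes as the basket, the bar to lie along y with its top against this point. The square hook opens downward: gap 20 mm (x) between handle and tip, the tip reaching 20 mm below the crown, which is 4 mm thick, 28 mm long
- basket3: steel dip basket 3 (2 or 3 present, alike, 0.09 to 0.18 kg) on the shelf behind the rail: pierced square cup 50 x 50 mm, 36 mm high; origin at the centre of its underside, z up. A flat handle 16 mm wide rises from its -x side into a hook, a black tab above. The cup is to one side of the hook: hung free it turns 0.3 to 0.6 rad, cup swinging in under the bar, tab leaning to the cup's side
- basket3_grip (a point): point to grip on the tab of basket 3, axes as the basket. The tab is 10 mm thick (x), 24 mm wide (y); it reaches 20 mm above this point and down 26 mm below it to the crown's top
- basket3_hook (a point): middle of the underside of the hook's crown of basket 3, x -39 mm, 108 mm above the basket's underside, 30 mm below the grip point; axes as the basket, the bar to lie along y with its top against this point. The square hook opens downward: gap 20 mm (x) between handle and tip, the tip reaching 20 mm below the crown, which is 4 mm thick, 28 mm long
- cuff1: open brass cuff bracelet no. 1 (two or three present, all alike, about 0.07 kg), standing like an arch on its two ends on the bench: rigid band 34 mm wide (y) and 3.5 mm thick, 59 mm across (x), 43 mm high. Origin at the underside centre, z up, its axis along y; the opening below, between the ends, is about 39 mm wide (x)
- cuff1_mid (a point): centre of cuff 1, half-way up its inside, 20 mm above its ends and 20 mm below the underside of its peak; its sides are upright flats from 11 mm below to 6 mm above this point, 59 mm apart (outside)
- cuff2: open brass cuff bracelet no. 2 (two or three present, all alike, about 0.07 kg), standing like an arch on its two ends on the bench: rigid band 34 mm wide (y) and 3.5 mm thick, 59 mm across (x), 43 mm high. Origin at the underside centre, z up, its axis along y; the opening below, between the ends, is about 39 mm wide (x)
- cuff2_mid (a point): centre of cuff 2, half-way up its inside, 20 mm above its ends and 20 mm below the underside of its peak; its sides are upright flats from 11 mm below to 6 mm above this point, 59 mm apart (outside)
- cuff3: open brass cuff bracelet no. 3 (two or three present, all alike, about 0.07 kg), standing like an arch on its two ends on the bench: rigid band 34 mm wide (y) and 3.5 mm thick, 59 mm across (x), 43 mm high. Origin at the underside centre, z up, its axis along y; the opening below, between the ends, is about 39 mm wide (x)
- cuff3_mid (a point): centre of cuff 3, half-way up its inside, 20 mm above its ends and 20 mm below the underside of its peak; its sides are upright flats from 11 mm below to 6 mm above this point, 59 mm apart (outside)
- shelf_jar: bystander: glass jar, 48 mm diameter, 85 mm high, on the shelf among the baskets; origin under its centre
- mandrel: bystander: dark stepped steel mandrel, 34 mm diameter, 40 mm high, on the bench; origin under its centre
- bench_brush: bystander: wooden bench brush lying on the bench
- powder_can: bystander: closed metal can, 60 mm diameter, 110 mm high, beyond the shelf; origin under its centre
- gauge_ring: bystander: plain steel gauge ring, 60 mm diameter, 14 mm high, lying beyond the rack
- driver: bystander: screwdriver lying on the bench to the right
There are look-alikes about, which are no part of the job. Leave any green or purple look-alike of the cuff2 alone.

How it is judged:
By the outcome, as a careful person would: the job done as asked, in the order asked, and still so for the second after the job is handed in, with the robot touching nothing.
Of basket1, basket2, basket3 only 2 to 3 are there at a start; the rules pass over those that are not, and their reading is None.
Of cuff1, cuff2, cuff3 only 2 to 3 are there at a start; the rules pass over those that are not, and their reading is None.
At some moment in a run one of cuff1, cuff2, cuff3 may be knocked a few centimetres aside while the robot is not near it.
It also fails if it takes over 210 s, if anything falls off the work surface, if the arm or the gripper's body presses on something with over 40 N, if the wrist force passes 120 N, or if a joint passes its speed limit or range.

## Working session

There is one attempt and no reset: what is moved stays moved. The work goes in short steps, Python scripts to look and compute and a shell command to move; the robot and the scene stay as the last step left them, time stands still between calls to the robot, and variables do not carry over. Pictures are saved under pics/ and viewed, and the job is handed in when it is done.

```bash
mkdir -p pics; ls; cat > h.py <<'E'
import numpy as np, cv2
from station import monitor, grab_frame, job_done, arm
def shot(n,fn):
    f=grab_frame(n); np.savez(''+fn+'.npz',**{k:np.array(v) for k,v in f.items()})
    cv2.imwrite('pics/'+fn+'.png',f['pixels'][:,:,::-1]); return f
def load(fn): return dict(np.load(''+fn+'.npz'))
def ray(f,u,v):
    K=f['K'];k1=float(f['k1'])
    d=cv2.undistortPoints(np.array([[[u,v]]],float),K,np.array([k1,0,0,0,0.]))[0,0]
    V=f['view'];R=V[:3,:3];t=V[:3,3]
    return -R.T@t, R.T@np.array([d[0],d[1],1])
def onz(f,u,v,z):
    c,d=ray(f,u,v); return c+d*(z-c[2])/d[2]
def proj(f,p):
    V=f['view'];c=V[:3,:3]@np.array(p,float)+V[:3,3]
    x=c[:2]/c[2]; x=x*(1+float(f['k1'])*(x@x)); return (f['K'][:2,:2]@x+f['K'][:2,2])
def tri(fs,uvs):
    A=np.zeros((3,3));b=np.zeros(3);L=[]
    for f,(u,v) in zip(fs,uvs):
        c,d=ray(f,u,v);d=d/np.linalg.norm(d);P=np.eye(3)-np.outer(d,d);A+=P;b+=P@c;L.append((c,P))
    p=np.linalg.solve(A,b);return p,[np.linalg.norm(P@(p-c)) for c,P in L]
E
python3 - <<'E'
from h import *
for n in ('scene','top'):
    f=shot(n,n+'0'); print(n,f['K'].tolist(),f['k1'],(-f['view'][:3,:3].T@f['view'][:3,3]).round(3), f['view'][2,:3].round(2))
print(monitor.get_state())
E
```

```text
pics
scene [[369.08642368475347, 0.0, 313.6186883029269], [0.0, 369.08642368475347, 203.0356066766751], [0.0, 0.0, 1.0]] -0.027762909670869015 [1.108 0.648 0.786] [-0.51 -0.62 -0.59]
top [[387.19840636161774, 0.0, 318.2596857123021], [0.0, 387.19840636161774, 201.28925737853803], [0.0, 0.0, 1.0]] -0.0026966274152848265 [ 0.441 -0.016  1.159] [ 0.08 -0.03 -1.  ]
{'t': 0.1, 'q': array([ 1.52610032e+00,  3.59310447e-01,  1.11351125e-02, -2.99465593e-04,
       -1.22409705e+00, -2.88106345e-01]), 'qd': array([ 0.0001751 , -0.00373641,  0.0022668 ,  0.0016775 , -0.0007687 ,
        0.00050209]), 'joint_efforts': array([-1.60440552e-03, -5.84162557e+01,  2.93751544e+01,  7.01553673e+00,
        1.01635893e-02, -5.32959371e-05]), 'eef_pos': array([0.22040804, 0.63757038, 0.25071441]), 'ee_rot': array([-3.14144314e+00, -1.49521420e-03, -1.90370075e+00]), 'force': array([-0.58610675, -0.12531574, -1.06158184]), 'moment': array([0.00173053, 0.00837528, 0.03083148]), 'width': 0.08753125256138704}
```

View pics/scene0.png

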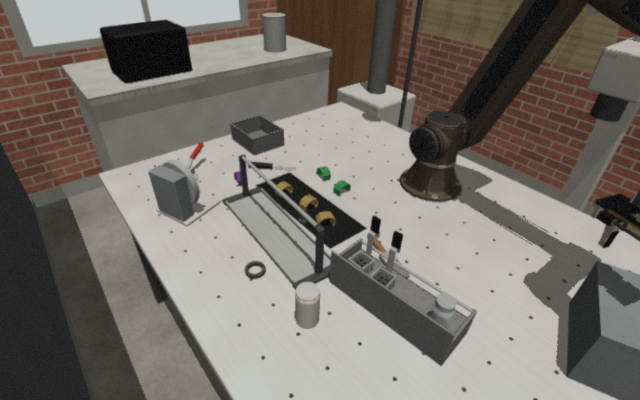

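View pics/top0.png

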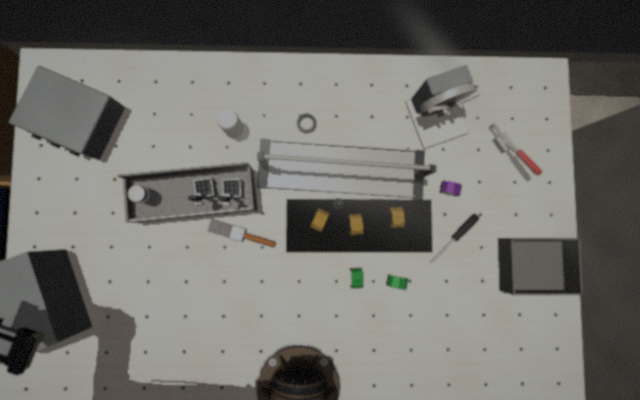

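The top view shows two baskets on the shelf (205,188) and (232,188) and the jar at (138,193). Three brass cuffs stand on the black mat at (320,219), (356,224) and (397,217). The look-alikes are green at (357,278) and (397,282) and purple at (451,188). Next I'll enlarge these areas.

```bash
python3 - <<'E'
from h import *
t=load('top0')['pixels'][:,:,::-1];s=load('scene0')['pixels'][:,:,::-1]
c=lambda im,x,y,w,h,k:cv2.resize(im[y:y+h,x:x+w],None,fx=k,fy=k,interpolation=cv2.INTER_CUBIC)
cv2.imwrite('pics/c1.png',np.vstack([c(t,285,185,160,70,5),c(s,260,170,160,50,5)]))
cv2.imwrite('pics/c2.png',np.vstack([c(t,120,155,160,70,5),c(s,330,205,160,48,5)]))
E
```

```text
(no output)
```

View pics/c1.png

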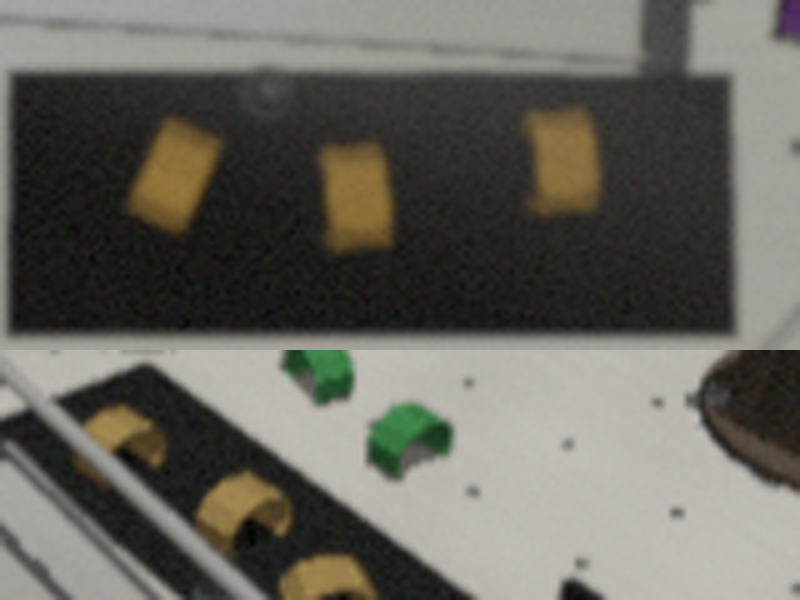

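View pics/c2.png

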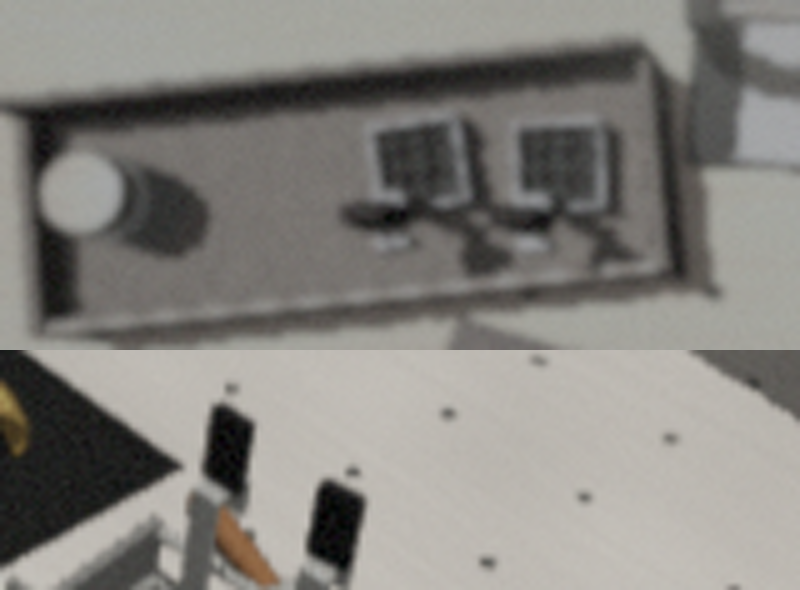

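```bash
python3 - <<'E'
from h import *
f=load('top0');g=load('scene0')
hsv=cv2.cvtColor(f['pixels'],cv2.COLOR_RGB2HSV)
m=cv2.inRange(hsv,(12,90,60),(30,255,255)); m[:, :290]=0; m[195:,][:60]=m[195:][:60]
n,l,st,ce=cv2.connectedComponentsWithStats(m)
for i in range(1,n):
    if st[i,4]<60: continue
    pts=np.argwhere(l==i)[:,::-1].astype(float)
    w=np.array([onz(f,*p,0.032)[:2] for p in pts])
    r=cv2.minAreaRect((w*1000).astype(np.float32))
    print(ce[i].round(1),st[i,4],'mean',w.mean(0).round(4),'rect',np.array(r[0]).round(1),np.array(r[1]).round(1),r[2])
# scene amber
hs=cv2.cvtColor(g['pixels'],cv2.COLOR_RGB2HSV)
m=cv2.inRange(hs,(12,90,60),(30,255,255)); n,l,st,ce=cv2.connectedComponentsWithStats(m)
for i in range(1,n):
    if st[i,4]>60: print('sc',ce[i].round(1),st[i])
def crop(im,x,y,w,h,k,fn):
    cv2.imwrite('pics/'+fn,cv2.resize(im[y:y+h,x:x+w,::-1],None,fx=k,fy=k,interpolation=cv2.INTER_CUBIC))
crop(f['pixels'],250,130,195,75,4,'c3.png')
crop(g['pixels'],225,140,115,135,4,'c4.png')
E
```

```text
[397.5 217.2] 276 mean [ 0.4892 -0.2879] rect [ 489.9 -287.9] [44.3 59.1] 89.28878784179688
[319.5 219.4] 284 mean [ 0.4819 -0.059 ] rect [481.5 -59. ] [39.7 61.5] 67.0322494506836
[355.9 223.8] 291 mean [ 0.4695 -0.1654] rect [ 469.5 -165.7] [61.4 41.8] 6.958546161651611
sc [335.4  34.6] [ 277    0   99  104 5100]
sc [395.8  41.6] [387   0  19  86 488]
sc [467.2  21.1] [ 418    0   96   50 1494]
sc [579.9  21.2] [571  10  20  21 109]
sc [581.7  46.8] [ 546   19   75   54 1034]
sc [285.1 186. ] [277 181  16  12 118]
sc [307.7 201.3] [299 194  19  17 194]
sc [325.4 216.6] [316 211  20  15 178]
sc [377.9 244.6] [373 237  12  15  78]
```

View pics/c3.png

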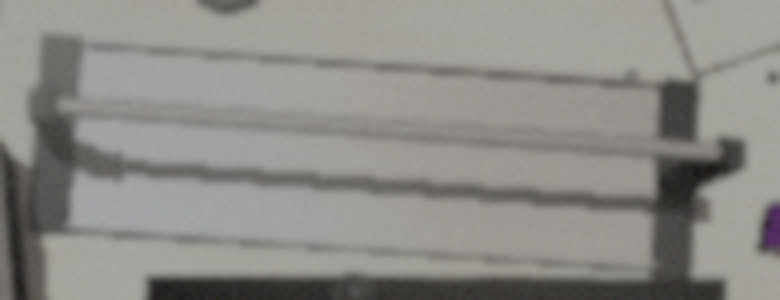

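View pics/c4.png

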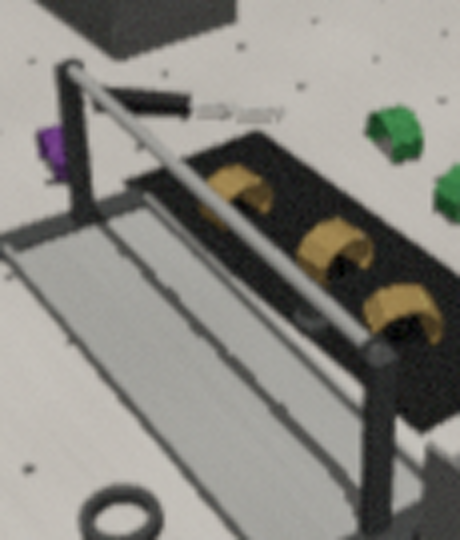

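```bash
python3 - <<'E'
from h import *
f=load('top0');g=load('scene0')
for u,v in [(264,156.3),(275,157.2),(412,167),(430,168.2)]: print(onz(f,u,v,.17).round(4))
a=onz(f,264,156.3,.17);b=onz(f,430,168.2,.17);print('len',np.linalg.norm(a-b),'mid',(a+b)/2,'ang',np.degrees(np.arctan2(*(a-b)[[0,1]])))
for u,v in [(243,157),(318,225.5)]: print('sc',onz(g,u,v,.17).round(4))
# shelf corners & rail
# basket crops
def crop(im,x,y,w,h,k,fn):
    cv2.imwrite('pics/'+fn,cv2.resize(im[y:y+h,x:x+w,::-1],None,fx=k,fy=k,interpolation=cv2.INTER_CUBIC))
crop(f['pixels'],180,165,80,50,10,'c5.png')
crop(g['pixels'],330,205,80,60,10,'c6.png')
E
```

```text
[0.6388 0.0897 0.17  ]
[0.6367 0.0614 0.17  ]
[ 0.6144 -0.2946  0.17  ]
[ 0.6117 -0.3419  0.17  ]
len 0.43248508966878335 mid [ 0.62524046 -0.12609724  0.17      ] ang 3.600406687591191
sc [ 0.6089 -0.346   0.17  ]
sc [0.633  0.0851 0.17  ]
```

View pics/c5.png

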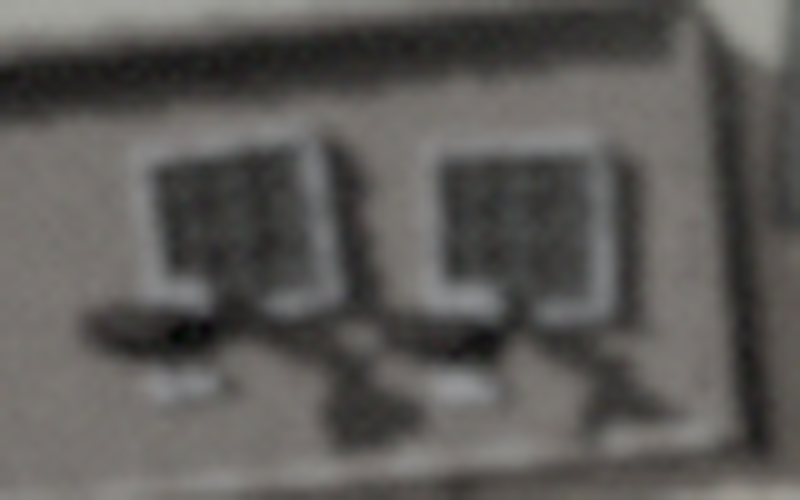

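View pics/c6.png

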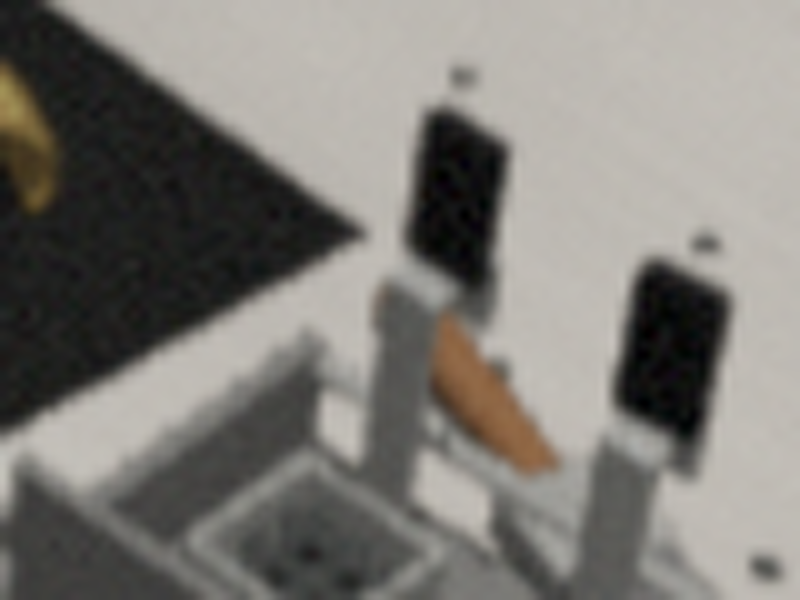

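```bash
python3 - <<'E'
from h import *
f=load('top0');g=load('scene0')
for nm,C in (('A(left)',[(135,150),(315,130),(345,305)]),('B(right)',[(430,142),(600,137),(617,315),(428,308)])):
    P=np.array([onz(f,180+u/10-.5+.05,165+v/10-.45,.086)[:2] for u,v in C]); print(nm,P.round(4).tolist(),'sides',np.linalg.norm(P[1]-P[0]).round(4),np.linalg.norm(P[2]-P[1]).round(4))
    print(' ctr',((P[0]+P[2])/2).round(4),'yaw top edge',np.degrees(np.arctan2(*(P[0]-P[1])[[0,1]]))," side",np.degrees(np.arctan2((P[1]-P[2])[1],(P[1]-P[2])[0])))
for nm,C in (('near rack',[(430,105),(508,145)]),('far',[(655,258),(732,297)])):
    P=np.array([onz(g,330+u/10-.45,205+v/10-.45,.208) for u,v in C]); print(nm,P.round(4).tolist(),np.linalg.norm(P[0]-P[1]),'mid',P.mean(0).round(4))
# rail in top
for u,v in [(600,440),(280,470),(720,440)]: print('rail',onz(f,180+u/10-.45,165+v/10-.45,.084).round(4))
for u,v in [(128,220),(258,207),(125,178),(250,165)]: print('corners',onz(f,u,v,.088).round(4))
E
```

```text
A(left) [[0.5886, 0.293], [0.5946, 0.2439], [0.5459, 0.2344]] sides 0.0495 0.0495
 ctr [0.5673 0.2637] yaw top edge -6.911827939911704  side 11.001254980543186
B(right) [[0.5914, 0.2122], [0.5932, 0.1654], [0.5436, 0.1598], [0.5452, 0.2117]] sides 0.0468 0.0499
 ctr [0.5675 0.186 ] yaw top edge -2.1581257630519612  side 6.493756814294235
near rack [[0.5259, 0.1715, 0.208], [0.5219, 0.1948, 0.208]] 0.023615808759922332 mid [0.5239 0.1831 0.208 ]
far [[0.5254, 0.2465, 0.208], [0.5215, 0.2674, 0.208]] 0.021206449891493916 mid [0.5235 0.257  0.208 ]
rail [0.5091 0.1641 0.084 ]
rail [0.5004 0.2515 0.084 ]
rail [0.5093 0.1311 0.084 ]
corners [0.4761 0.4644 0.088 ]
corners [0.5134 0.1129 0.088 ]
corners [0.5912 0.4775 0.088 ]
corners [0.6303 0.1369 0.088 ]
```

```bash
python3 - <<'E'
from h import *
f=load('top0');g=load('scene0')
for nm,F in (('top',f),('scene',g)):
    im=cv2.cvtColor(F['pixels'],cv2.COLOR_RGB2GRAY).astype(float)
    d=np.array([0.062,0.998,0]);n=np.array([0.998,-0.062,0]);mid=np.array([.6237,-.127,.17])
    s=np.arange(-.03,.031,.0015); acc=[]
    for t in (-.15,-.1,-.05,0,.05,.1,.15):
        row=[]
        for k in s:
            a=[]
            for e in np.linspace(-.02,.02,15):
                p=proj(F,mid+(t+e)*d+k*n); a.append(cv2.remap(im.astype(np.float32),np.float32([[p[0]]]),np.float32([[p[1]]]),cv2.INTER_LINEAR)[0,0])
            row.append(np.mean(a))
        acc.append(row)
    acc=np.array(acc); print(nm); 
    for i,k in enumerate(s): print(round(k*1000,1),acc[:,i].round(0).astype(int).tolist())
E
```

```text
top
-30.0 [123, 125, 128, 127, 131, 132, 130]
-28.5 [135, 137, 138, 139, 143, 144, 144]
-27.0 [143, 145, 146, 147, 151, 152, 152]
-25.5 [147, 149, 150, 153, 157, 157, 158]
-24.0 [149, 151, 153, 155, 159, 160, 161]
-22.5 [150, 152, 154, 157, 160, 161, 162]
-21.0 [151, 153, 154, 157, 160, 161, 162]
-19.5 [151, 153, 155, 158, 160, 161, 162]
-18.0 [151, 154, 155, 158, 160, 161, 162]
-16.5 [151, 154, 155, 158, 160, 161, 162]
-15.0 [151, 154, 155, 157, 160, 161, 162]
-13.5 [150, 153, 155, 157, 160, 161, 162]
-12.0 [150, 153, 154, 156, 160, 161, 162]
-10.5 [149, 152, 154, 156, 160, 161, 161]
-9.0 [148, 151, 153, 155, 159, 160, 160]
-7.5 [145, 148, 150, 152, 156, 157, 158]
-6.0 [140, 143, 145, 147, 152, 152, 153]
-4.5 [132, 137, 138, 140, 145, 146, 146]
-3.0 [126, 130, 131, 134, 138, 139, 139]
-1.5 [124, 127, 129, 131, 135, 136, 136]
0.0 [126, 128, 130, 133, 136, 137, 138]
1.5 [130, 133, 135, 137, 139, 140, 141]
3.0 [134, 137, 138, 140, 142, 143, 144]
4.5 [135, 137, 139, 141, 143, 144, 144]
6.0 [135, 137, 139, 141, 144, 144, 144]
7.5 [135, 137, 139, 142, 145, 146, 145]
9.0 [137, 139, 142, 14
[... 1453 characters left out ...]
.0 [132, 134, 132, 128, 128, 128, 127]
4.5 [123, 129, 123, 113, 112, 111, 110]
6.0 [117, 129, 115, 94, 94, 90, 91]
7.5 [115, 136, 111, 75, 75, 68, 69]
9.0 [119, 148, 111, 58, 59, 49, 52]
10.5 [128, 160, 111, 45, 49, 38, 43]
12.0 [139, 170, 112, 38, 43, 33, 39]
13.5 [147, 176, 113, 35, 38, 30, 38]
15.0 [150, 179, 114, 32, 34, 28, 39]
16.5 [149, 181, 114, 30, 30, 28, 41]
18.0 [144, 183, 115, 29, 28, 29, 43]
19.5 [137, 183, 115, 29, 28, 28, 43]
21.0 [127, 183, 116, 30, 30, 29, 42]
22.5 [116, 184, 116, 30, 31, 29, 41]
24.0 [103, 184, 116, 29, 31, 29, 40]
25.5 [91, 184, 117, 29, 30, 30, 38]
27.0 [80, 184, 117, 30, 30, 31, 42]
28.5 [69, 184, 118, 32, 31, 34, 58]
30.0 [60, 184, 119, 38, 36, 42, 83]
```

Both tab measurements agree with the cups to within about 1 mm: grip B ≈ (0.529, 0.1835) and A ≈ (0.5285, 0.257). The bar runs through (0.6243, -0.127) with y-axis (0.062, 0.998). The two views disagree by about 3 mm on the bar's x, so I'll check that again with the basket above it. I'll lift clear of the box first, then go to B.

```bash
python3 -m jog '[[[0,0,0.05,0,0,0,1],[0,0,0.05,0,0,0,1],[0,0,0.04,0,0,0,1],[0.025,-0.038,0,0,0,-0.096,1],[0.025,-0.038,0,0,0,-0.096,1],[0.025,-0.038,0,0,0,-0.096,1],[0.025,-0.038,0,0,0,-0.096,1],[0.025,-0.038,0,0,0,-0.096,1],[0.025,-0.038,0,0,0,-0.096,1],[0.026,-0.038,0,0,0,-0.096,1],[0.026,-0.038,0,0,0,-0.096,1],[0.026,-0.038,0,0,0,-0.096,1],[0.026,-0.038,0,0,0,-0.096,1],[0.026,-0.037,0,0,0,-0.096,1],[0.026,-0.037,0,0,0,-0.094,1],[0,0,0,0,0,0,1],[0,0,0,0,0,0,1]]]' 15; python3 - <<'E'
from h import *
s=monitor.get_state();print(s['eef_pos'],s['ee_rot'],s['q'],s['force'])
E
```

```text
t: 2.22
eef_pos: [0.5264, 0.1838, 0.3912]
ee_rot: [-3.141, -0.001, -3.054]
force: [-1.1, 0.5, -0.4]
width: 0.0876
[0.52639542 0.18383136 0.39117214] [-3.14147948e+00 -7.06585822e-04 -3.05377798e+00] [ 6.86944834e-01  1.05306336e-01 -8.82358561e-03 -3.06974282e-04
 -1.45731375e+00 -5.99095263e-01] [-1.05251675  0.52469434 -0.39556587]
```

```bash
python3 -m jog '[[[0.0026,0,-0.04,0,0,0,1],[0,0,-0.05,0,0,0,1],[0,0,-0.04,0,0,0,1],[0,0,0,0,0,0,1],[0,0,0,0,0,0,1]]]'; python3 - <<'E'
from h import *
s=monitor.get_state();print(s['eef_pos'],s['ee_rot'])
f=shot('scene','s1');t=shot('top','t1')
c=lambda im,x,y,w,h,k:cv2.resize(im[y:y+h,x:x+w,::-1],None,fx=k,fy=k,interpolation=cv2.INTER_CUBIC)
cv2.imwrite('pics/c7.png',np.hstack([c(f['pixels'],330,170,100,100,4),c(t['pixels'],170,140,100,100,4)]))
E
```

```text
t: 2.85
eef_pos: [0.5297, 0.1849, 0.2635]
ee_rot: [3.141, 0.002, -3.052]
force: [-0.3, 0.3, 0.6]
width: 0.0875
[0.52974261 0.18491091 0.26346931] [ 3.14116818e+00  2.14587894e-03 -3.05196641e+00]
```

View pics/c7.png

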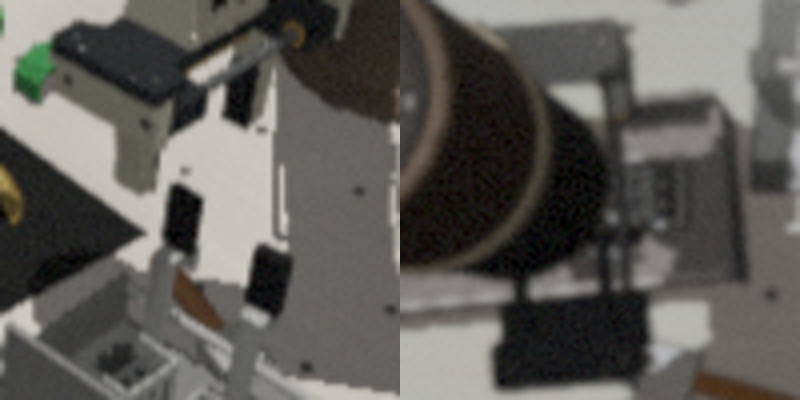

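```bash
python3 - <<'E'
from h import *
f=load('s1')
print(proj(f,[.5297,.1849,.188]),proj(f,[.5397,.1849,.188]),proj(f,[.529,.1949,.188]))
g=cv2.cvtColor(f['pixels'],cv2.COLOR_RGB2GRAY)
m=(g<35).astype(np.uint8);m[:212]=0;m[245:]=0;m[:,:365]=0;m[:,410:]=0
n,l,st,ce=cv2.connectedComponentsWithStats(m)
for i in range(1,n):
  if st[i,4]>20: print(ce[i],st[i])
E
```

```text
[374.40573934 224.38827157] [371.64283058 225.91946824] [377.45780949 226.29931544]
[375.15789474 224.33684211] [372 217   8  16  95]
[396.66315789 238.96842105] [392 233  10  12  95]
```

The fingers straddle basket B's tab, and the projected grip point is within 1 px of the tab blob at (375,224). I'll lower, grip and lift.

```bash
python3 -m jog '[[[-0.001,-0.001,-0.04,0,0,0,1],[0,0,-0.03,0,0,0,1],[0,0,0,0,0,0,1],[0,0,0,0,0,0,0.5],[0,0,0,0,0,0,0.2],[0,0,0,0,0,0,0],[0,0,0,0,0,0,0],[0,0,0,0,0,0,0]]]' 25; python3 -m jog '[[[0,0,0.02,0,0,0,0],[0,0,0.04,0,0,0,0],[0,0,0.05,0,0,0,0],[0,0,0.05,0,0,0,0],[0,0,0,0,0,0,0],[0,0,0,0,0,0,0]]]'; python3 - <<'E'
from h import *
f=shot('scene','s2')
E
```

```text
t: 3.95
eef_pos: [0.5281, 0.1829, 0.1917]
ee_rot: [3.142, 0.0, -3.054]
force: [-0.9, 0.8, -0.7]
width: 0.043
t: 4.7
eef_pos: [0.5278, 0.1829, 0.3512]
ee_rot: [3.141, -0.0, -3.054]
force: [-0.5, -1.4, 0.1]
width: 0.0007
```

View pics/s2.png

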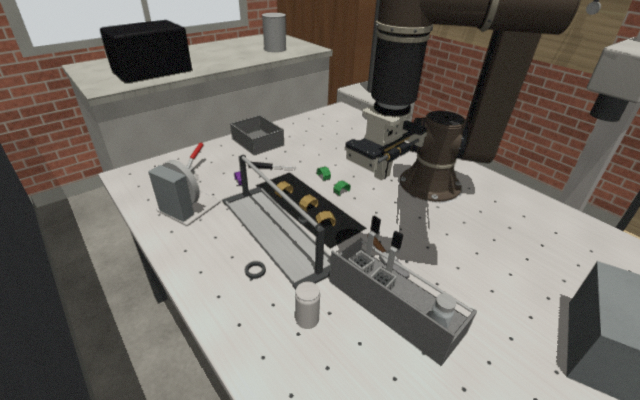

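The fingers hadn't finished closing, so the lift came up empty. Both baskets are still standing at (376,225) and (397,240). I'll repeat with a longer close.

```bash
python3 -m jog '[[[0,0,0,0,0,0,0.6],[0,0,0,0,0,0,0.6],[0,0,0,0,0,0,0.6],[0,0,0,0,0,0,0.6],[0,0,0,0,0,0,0.6],[0,0,0,0,0,0,0.6],[0,0,-0.05,0,0,0,0.6],[0,0,-0.05,0,0,0,0.6],[0,0,-0.04,0,0,0,0.6],[0,0,-0.018,0,0,0,0.6],[0,0,0,0,0,0,0.4],[0,0,0,0,0,0,0.2],[0,0,0,0,0,0,0],[0,0,0,0,0,0,0],[0,0,0,0,0,0,0],[0,0,0,0,0,0,0],[0,0,0,0,0,0,0],[0,0,0,0,0,0,0]]]' 25
```

```text
t: 7.0
eef_pos: [0.5283, 0.1831, 0.1941]
ee_rot: [3.141, 0.001, -3.053]
force: [-2.4, 0.1, 5.2]
width: 0.01
```

```bash
python3 -m jog '[[[0,0,0.015,0,0,0,0],[0,0,0.025,0,0,0,0],[0,0,0.03,0,0,0,0],[0,0,0.04,0,0,0,0],[0,0,0.04,0,0,0,0],[0,0,0,0,0,0,0],[0,0,0,0,0,0,0]]]' 40; python3 - <<'E'
from h import *
f=shot('scene','s3')
s=monitor.get_state(); print(s['force'],s['moment'])
d=np.array([.062,.998]);d/=np.linalg.norm(d)
for k in (.09,.165): print(k, np.array([.6243,-.127])+k*d)
E
```

```text
t: 7.88
eef_pos: [0.5277, 0.1828, 0.3433]
ee_rot: [3.141, -0.001, -3.054]
force: [-0.5, 0.4, -1.2]
width: 0.0098
[-0.04256296  0.13974103 -2.67124583] [0.03810518 0.0415408  0.04519415]
0.09 [ 0.62988042 -0.03717317]
0.165 [0.63453078 0.03768252]
```

View pics/s3.png

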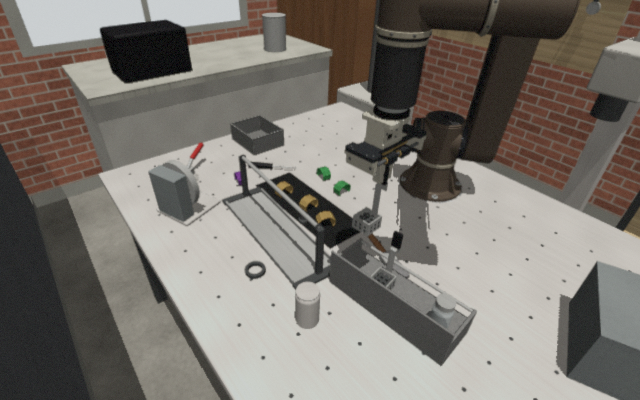

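```bash
python3 -m jog '[[[0,0,0.02,0,0,0,0],[0.01,-0.02,0,0,0,-0.015,0],[0.012,-0.025,0,0,0,-0.02,0],[0.012,-0.025,0,0,0,-0.02,0],[0.012,-0.025,0,0,0,-0.02,0],[0.012,-0.025,0,0,0,-0.02,0],[0.012,-0.025,0,0,0,-0.02,0],[0.012,-0.025,0,0,0,-0.015,0],[0.01,-0.025,0,0,0,-0.01,0],[0.01,-0.025,0,0,0,-0.01,0],[0,0,0,0,0,0,0],[0,0,0,0,0,0,0],[0,0,0,0,0,0,0]]]' 40; python3 - <<'E'
from h import *
f=shot('scene','s4');t=shot('top','t4')
c=lambda im,x,y,w,h,k:cv2.resize(im[y:y+h,x:x+w,::-1],None,fx=k,fy=k,interpolation=cv2.INTER_CUBIC)
cv2.imwrite('pics/c8.png',np.hstack([c(f['pixels'],240,130,100,140,4),c(t['pixels'],230,100,100,140,4)]))
E
```

```text
t: 9.55
eef_pos: [0.6299, -0.0364, 0.3633]
ee_rot: [-3.142, -0.001, 3.08]
force: [-1.1, 0.2, -1.2]
width: 0.0099
```

View pics/c8.png

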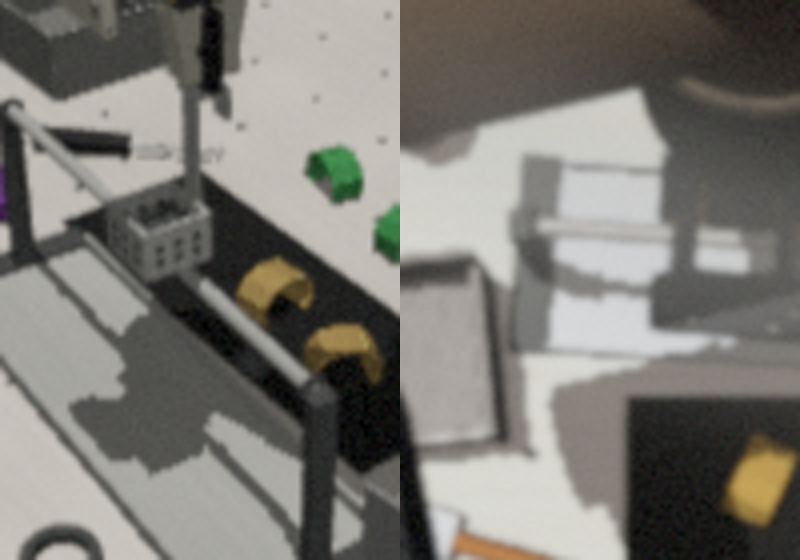

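```bash
python3 -m jog '[[[0,0,-0.03,0,0,0,0],[0,0,-0.025,0,0,0,0],[0,0,0,0,0,0,0],[0,0,0,0,0,0,0]]]' 40; cat > pred.py <<'E'
from h import *
import sys
s=monitor.get_state(); p=s['eef_pos']; print(p)
yaw=-0.0616
R=cv2.Rodrigues(np.array([0,0,yaw]))[0]
f=shot('scene',sys.argv[1])
im=cv2.resize(f['pixels'][:,:,::-1],None,fx=1,fy=1).copy()
x0,y0,w,h,k=230,130,110,140,5
im=cv2.resize(im[y0:y0+h,x0:x0+w],None,fx=k,fy=k,interpolation=cv2.INTER_CUBIC)
P=lambda q: tuple(((np.array(proj(f,q))+.5-[x0,y0])*k-.5).round().astype(int).tolist())
g=p+np.array([0,0,-.006])
for a,b,c in [(1,1,1),(1,-1,1),(-1,1,1),(-1,-1,1),(1,1,0),(1,-1,0),(-1,-1,0)]:
    q=g+R@np.array([.039+.025*a,.025*b,-.138+.036*c]); cv2.circle(im,P(q),2,(0,0,255),-1)
cv2.imwrite('pics/'+sys.argv[1]+'p.png',im)
E
python3 pred.py s5
```

```text
t: 10.15
eef_pos: [0.6307, -0.0369, 0.3099]
ee_rot: [-3.141, 0.002, 3.08]
force: [0.2, 0.6, -1.3]
width: 0.0097
[ 0.63065903 -0.03690584  0.3099307 ]
```

View pics/s5p.png

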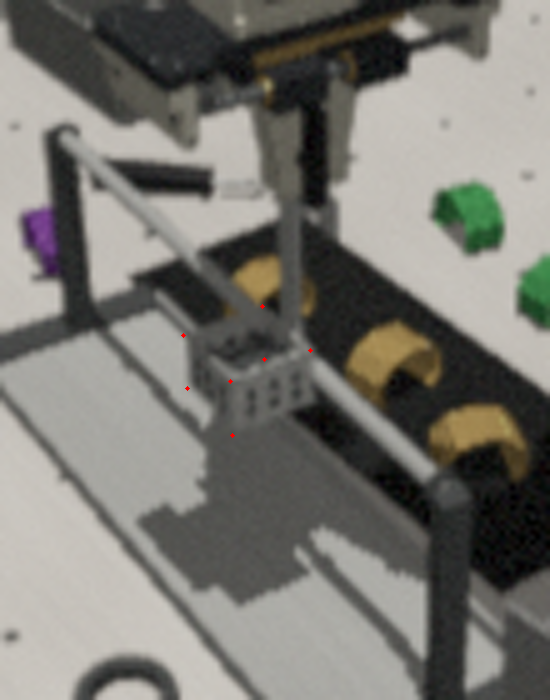

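The predicted cup corners lie about 1 px off the seen ones, which matches the scene camera reading x about 2.5 mm short. That puts the bar at x≈0.631 here, right under the hook. I'll lower until the hook tip is just above the bar and check.

```bash
python3 -m jog '[[[0,0,-0.02,0,0,0,0],[0,0,-0.02,0,0,0,0],[0,0,-0.02,0,0,0,0],[0,0,0,0,0,0,0],[0,0,0,0,0,0,0]]]' 40; python3 pred.py s6; python3 -c "
from h import *
t=shot('top','t6')
cv2.imwrite('pics/t6c.png',cv2.resize(t['pixels'][100:240,230:400,::-1],None,fx=4,fy=4,interpolation=cv2.INTER_CUBIC))"
```

```text
t: 10.82
eef_pos: [0.6309, -0.0371, 0.2502]
ee_rot: [3.142, 0.002, 3.08]
force: [0.1, 0.1, -2.2]
width: 0.01
[ 0.63093075 -0.03706535  0.25021701]
```

View pics/s6p.png

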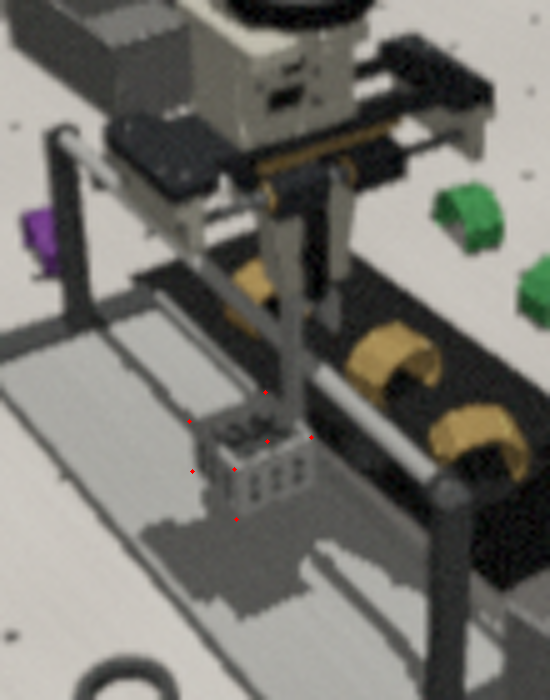

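```bash
python3 -m jog '[[[0,0,-0.01,0,0,0,0],[0,0,-0.01,0,0,0,0],[0,0,-0.008,0,0,0,0],[0,0,0,0,0,0,0]]]' 40;python3 -m jog '[[[0,0,-0.004,0,0,0,0],[0,0,0,0,0,0,0]]]' 40;python3 -m jog '[[[0,0,-0.002,0,0,0,0],[0,0,-0.002,0,0,0,0],[0,0,0,0,0,0,0]]]' 40
```

```text
t: 11.42
eef_pos: [0.6296, -0.0372, 0.2193]
ee_rot: [-3.141, -0.002, 3.079]
force: [0.3, -0.2, -1.2]
width: 0.0097
t: 11.68
eef_pos: [0.63, -0.0371, 0.2164]
ee_rot: [-3.142, -0.0, 3.08]
force: [0.1, 0.9, -1.3]
width: 0.0102
t: 12.05
eef_pos: [0.63, -0.0371, 0.2124]
ee_rot: [-3.142, -0.0, 3.08]
force: [-0.5, -0.8, -1.9]
width: 0.0099
```

```bash
python3 -m jog '[[[0.0032,0,0.0009,0.0047,0.075,0,0],[0.0032,0,-0.0004,0.0047,0.075,0,0],[0.0031,0,-0.0006,0.0047,0.075,0,0],[0,0,0,0,0,0,0]]]' 40;python3 -m jog '[[[0.0031,0,-0.0008,0.0047,0.075,0,0],[0.003,0,-0.0011,0.0047,0.075,0,0],[0.0029,0,-0.0012,0.0047,0.075,0,0],[0,0,0,0,0,0,0],[0,0,0,0,0,0,0]]]' 40; python3 - <<'E'
from h import *
f=shot('scene','s7');t=shot('top','t7')
c=lambda im,x,y,w,h,k:cv2.resize(im[y:y+h,x:x+w,::-1],None,fx=k,fy=k,interpolation=cv2.INTER_CUBIC)
cv2.imwrite('pics/c9.png',np.hstack([c(f['pixels'],240,130,100,140,4),c(t['pixels'],230,100,100,140,4)]))
E
```

```text
t: 12.55
eef_pos: [0.6404, -0.0372, 0.2112]
ee_rot: [-3.141, -0.227, 3.079]
force: [-0.6, -0.3, -1.8]
width: 0.0098
t: 13.18
eef_pos: [0.6486, -0.037, 0.2095]
ee_rot: [3.141, -0.448, 3.08]
force: [-0.3, 1.1, -1.8]
width: 0.0097
```

View pics/c9.png

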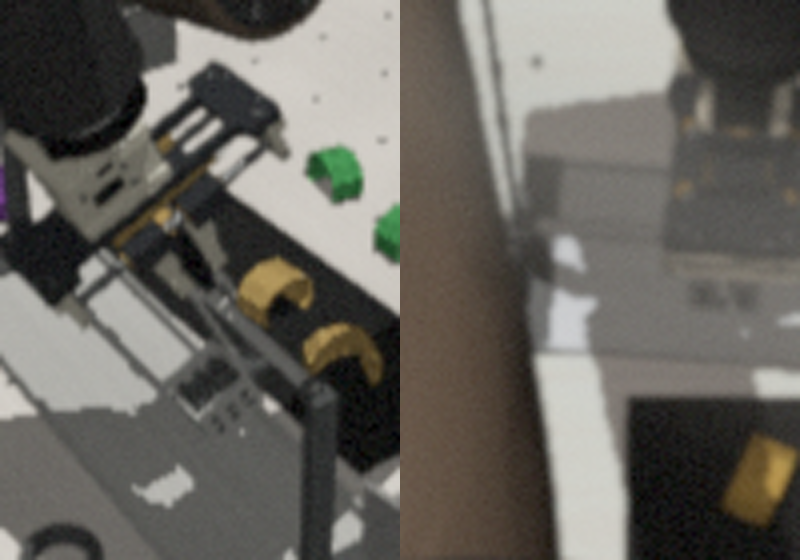

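```bash
for i in 1 2; do python3 -m jog '[[[0,0,-0.001,0,0,0,0],[0,0,0,0,0,0,0]]]' 40; done
```

```text
t: 13.52
eef_pos: [0.6484, -0.037, 0.2087]
ee_rot: [3.141, -0.45, 3.08]
force: [-0.2, 0.1, -1.4]
width: 0.0099
t: 13.78
eef_pos: [0.6487, -0.0371, 0.2082]
ee_rot: [3.141, -0.45, 3.08]
force: [0.0, 1.1, 5.0]
width: 0.0099
```

```bash
python3 -m jog '[[[0,0,-0.001,0,0,0,0],[0,0,0,0,0,0,0]]]' 40;
```

```text
t: 14.02
eef_pos: [0.6488, -0.0371, 0.2081]
ee_rot: [3.142, -0.45, 3.08]
force: [-0.5, 1.6, 9.3]
width: 0.0097
```

The force jumped to about 9 N, so the crown is on the bar. I'll back off the preload and open slowly.

```bash
python3 -m jog '[[[0,0,0.0016,0,0,0,0],[0,0,0,0,0,0,0]]]' 10; python3 -m jog '[[[0,0,0,0,0,0,0.12],[0,0,0,0,0,0,0.13],[0,0,0,0,0,0,0.14],[0,0,0,0,0,0,0.15],[0,0,0,0,0,0,0.16],[0,0,0,0,0,0,0.17],[0,0,0,0,0,0,0.18],[0,0,0,0,0,0,0.19],[0,0,0,0,0,0,0.2],[0,0,0,0,0,0,0.22],[0,0,0,0,0,0,0.24],[0,0,0,0,0,0,0.24],[0,0,0,0,0,0,0.24],[0,0,0,0,0,0,0.24]]]' 10;  python3 - <<'E'
from h import *
f=shot('scene','s8');t=shot('top','t8')
c=lambda im,x,y,w,h,k:cv2.resize(im[y:y+h,x:x+w,::-1],None,fx=k,fy=k,interpolation=cv2.INTER_CUBIC)
cv2.imwrite('pics/c10.png',np.hstack([c(f['pixels'],240,130,100,140,4),c(t['pixels'],230,100,100,140,4)]))
E
```

```text
t: 14.28
eef_pos: [0.6488, -0.0371, 0.2082]
ee_rot: [3.141, -0.45, 3.08]
force: [-0.0, 0.3, 4.3]
width: 0.01
t: 16.02
eef_pos: [0.6486, -0.0371, 0.208]
ee_rot: [3.141, -0.451, 3.08]
force: [0.5, 0.2, -0.1]
width: 0.0211
```

View pics/c10.png

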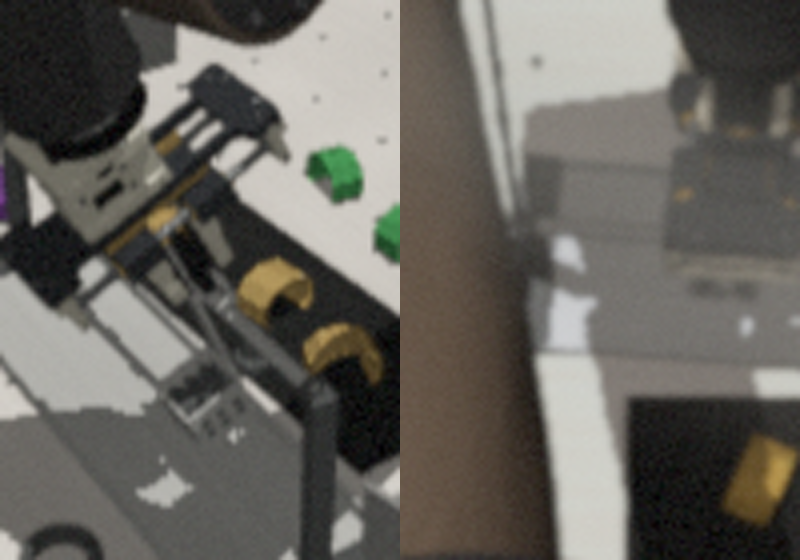

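```bash
python3 -m jog '[[[0,0,0,0,0,0,0.28],[0,0,0,0,0,0,0.32],[0,0,0,0,0,0,0.36],[0,0,0,0,0,0,0.4],[0,0,0,0,0,0,0.45],[0,0,0,0,0,0,0.5],[0,0,0,0,0,0,0.5],[0.0044,0,0.009,0,0,0,0.5],[0.0087,0,0.018,0,0,0,0.5],[0.0131,0,0.027,0,0,0,0.5],[0.0174,0,0.036,0,0,0,0.5],[0.0174,0,0.036,0,0,0,0.5],[0,0,0.05,0,0,0,0.5],[0,0,0,0,0,0,0.5]]]' 10;  python3 - <<'E'
from h import *
f=shot('scene','s9');t=shot('top','t9')
c=lambda im,x,y,w,h,k:cv2.resize(im[y:y+h,x:x+w,::-1],None,fx=k,fy=k,interpolation=cv2.INTER_CUBIC)
cv2.imwrite('pics/c11.png',np.hstack([c(f['pixels'],240,130,100,140,4),c(t['pixels'],230,100,100,140,4)]))
E
```

```text
t: 17.88
eef_pos: [0.7106, -0.0377, 0.3893]
ee_rot: [3.141, -0.442, 3.079]
force: [-0.2, -0.9, -0.7]
width: 0.0441
```

View pics/c11.png

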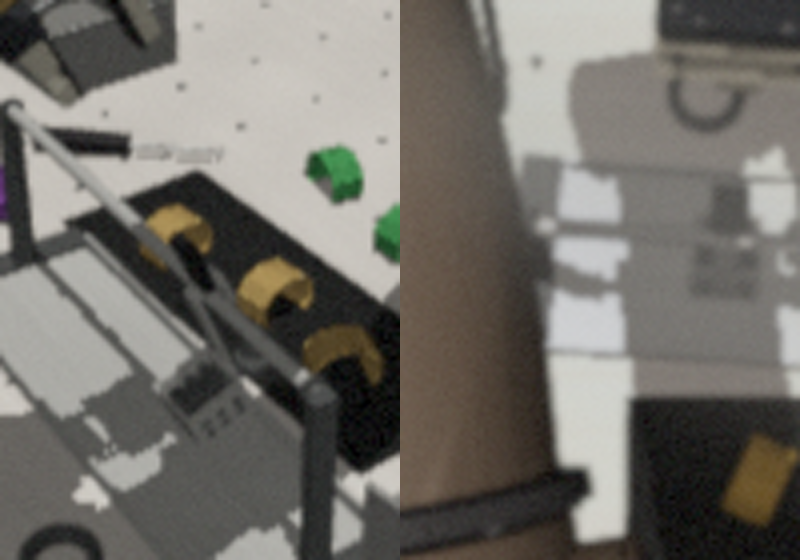

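Basket B hangs still: its tab is at crop (190,262) and its cup sits under the bar at (205,400), tilted. Next is basket A.

```bash
python3 -m jog '[[[0,0,0,-0.0047,-0.075,0,0.6],[0,0,0,-0.0047,-0.075,0,0.6],[-0.018,0.029,0,-0.0047,-0.075,0,0.6],[-0.018,0.029,0,-0.0047,-0.075,0,0.6],[-0.018,0.029,0,-0.0047,-0.075,0,0.6],[-0.018,0.029,0,-0.0047,-0.075,0,0.6],[-0.018,0.029,0,0,0,0.038,0.6],[-0.018,0.03,0,0,0,0.038,0.6],[-0.018,0.03,0,0,0,0.038,0.6],[-0.018,0.03,0,0,0,0.038,0.6],[-0.019,0.03,0,0,0,0.038,0.6],[-0.019,0.03,0,0,0,0.038,0.6],[0,0,-0.05,0,0,0,0.6],[0,0,-0.05,0,0,0,0.6],[0,0,-0.02,0,0,0,0.6],[0,0,0,0,0,0,0.6],[0,0,0,0,0,0,0.6]]]' 25; python3 - <<'E'
from h import *
s=monitor.get_state();p=s['eef_pos'];print(p,s['ee_rot'])
f=shot('scene','s10')
g=cv2.cvtColor(f['pixels'],cv2.COLOR_RGB2GRAY)
m=(g<35).astype(np.uint8);m[:225]=0;m[252:]=0;m[:,:380]=0;m[:,415:]=0
n,l,st,ce=cv2.connectedComponentsWithStats(m)
for i in range(1,n):
  if st[i,4]>20: print(ce[i],st[i])
print(proj(f,[p[0],p[1],.188]))
cv2.imwrite('pics/c12.png',cv2.resize(f['pixels'][170:270,330:450,::-1],None,fx=5,fy=5,interpolation=cv2.INTER_CUBIC))
E
```

```text
t: 20.1
eef_pos: [0.528, 0.2581, 0.2649]
ee_rot: [3.141, 0.001, -2.975]
force: [0.6, -0.4, 0.7]
width: 0.0528
[0.52798061 0.25805549 0.26485717] [ 3.14148823e+00  8.74795275e-04 -2.97543419e+00]
[396.52212389 239.91150442] [392 232  10  17 113]
[396.69919337 239.50691836]
```

View pics/c12.png

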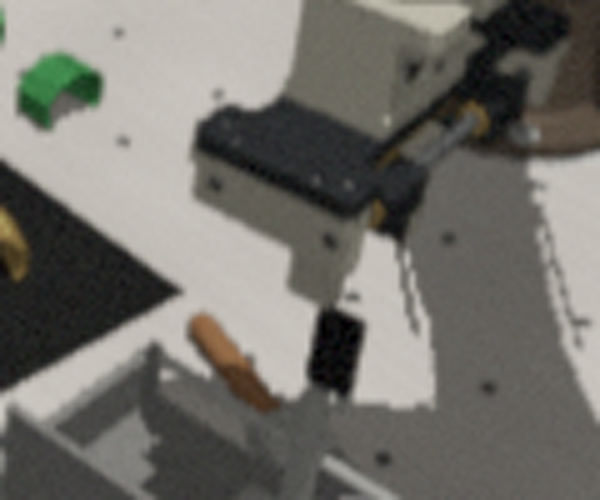

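The tab blob at (396.5,239.9) matches the predicted (396.7,239.5). I'll lower and grip.

```bash
python3 -m jog '[[[0,0,-0.04,0,0,0,0.6],[0,-0.0005,-0.031,0,0,0,0.6],[0,0,0,0,0,0,0.6],[0,0,0,0,0,0,0.4],[0,0,0,0,0,0,0.2],[0,0,0,0,0,0,0],[0,0,0,0,0,0,0],[0,0,0,0,0,0,0],[0,0,0,0,0,0,0],[0,0,0,0,0,0,0]]]' 25
```

```text
t: 21.4
eef_pos: [0.5279, 0.2576, 0.1933]
ee_rot: [3.141, 0.001, -2.975]
force: [0.3, 0.8, 1.4]
width: 0.01
```

```bash
python3 -m jog '[[[0,0,0.015,0,0,0,0],[0,0,0.025,0,0,0,0],[0,0,0.03,0,0,0,0],[0,0,0.05,0,0,0,0],[0,0,0.05,0,0,0,0],[0.008,-0.02,0,0,0,-0.023,0],[0.012,-0.025,0,0,0,-0.028,0],[0.012,-0.025,0,0,0,-0.028,0],[0.013,-0.025,0,0,0,-0.028,0],[0.013,-0.025,0,0,0,-0.028,0],[0.013,-0.025,0,0,0,-0.028,0],[0.013,-0.025,0,0,0,-0.028,0],[0.013,-0.025,0,0,0,-0.028,0],[0.01,-0.025,0,0,0,-0.009,0],[0,0,0,0,0,0,0],[0,0,0,0,0,0,0],[0,0,-0.03,0,0,0,0],[0,0,-0.025,0,0,0,0],[0,0,0,0,0,0,0],[0,0,0,0,0,0,0]]]' 40; python3 pred.py s11
```

```text
t: 23.9
eef_pos: [0.635, 0.0379, 0.3093]
ee_rot: [-3.142, 0.001, 3.08]
force: [0.1, 0.1, -0.8]
width: 0.0098
[0.63497437 0.03786252 0.3092586 ]
```

View pics/s11p.png

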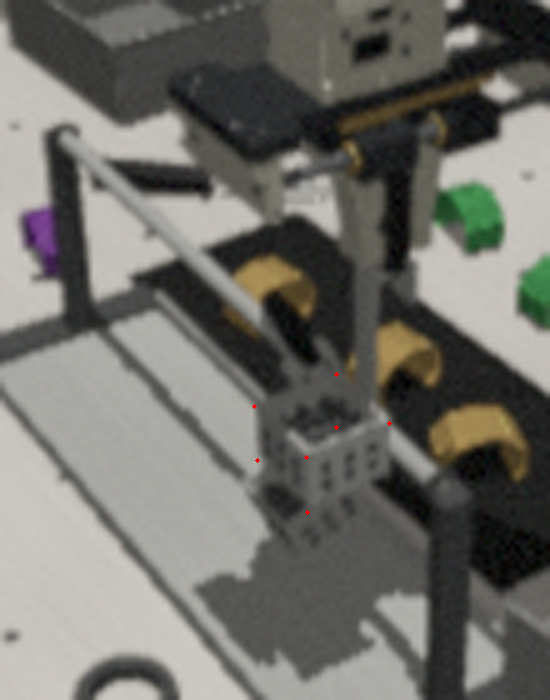

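```bash
python3 -m jog '[[[0,0,-0.02,0,0,0,0],[0,0,-0.02,0,0,0,0],[0,0,-0.02,0,0,0,0],[0,0,0,0,0,0,0]]]' 40; python3 -m jog '[[[0,0,-0.01,0,0,0,0],[0,0,-0.01,0,0,0,0],[0,0,-0.008,0,0,0,0],[0,0,-0.004,0,0,0,0],[0,0,0,0,0,0,0],[0,0,0,0,0,0,0]]]' 40; python3 pred.py s12
```

```text
t: 24.45
eef_pos: [0.6343, 0.0375, 0.2476]
ee_rot: [-3.141, -0.001, 3.08]
force: [0.3, 0.5, -0.9]
width: 0.0098
t: 25.2
eef_pos: [0.6348, 0.0375, 0.2163]
ee_rot: [3.142, 0.0, 3.08]
force: [0.1, -0.9, -1.3]
width: 0.0096
[0.63482812 0.03747216 0.21629618]
```

View pics/s12p.png

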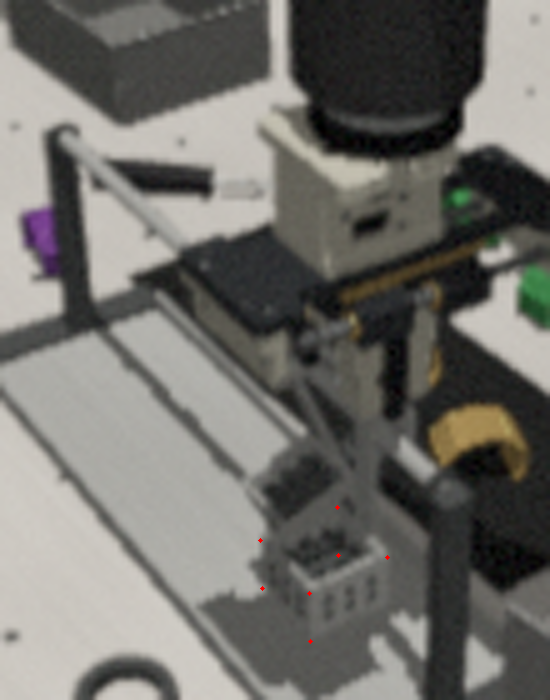

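```bash
python3 -m jog '[[[0,0,-0.003,0,0,0,0],[0.0032,0,-0.0001,0.0047,0.075,0,0],[0.0032,0,-0.0004,0.0047,0.075,0,0],[0.0031,0,-0.0006,0.0047,0.075,0,0],[0,0,0,0,0,0,0]]]' 40;python3 -m jog '[[[0.0031,0,-0.0008,0.0047,0.075,0,0],[0.003,0,-0.0011,0.0047,0.075,0,0],[0.0014,0,-0.0006,0.0022,0.035,0,0],[0,0,0,0,0,0,0],[0,0,0,0,0,0,0]]]' 40; for i in 1 2; do python3 -m jog '[[[0,0,-0.001,0,0,0,0],[0,0,0,0,0,0,0]]]' 40; done
```

```text
t: 25.88
eef_pos: [0.6449, 0.0372, 0.2105]
ee_rot: [-3.141, -0.227, 3.079]
force: [0.6, -0.3, -1.1]
width: 0.0099
t: 26.5
eef_pos: [0.6515, 0.0375, 0.2097]
ee_rot: [3.141, -0.409, 3.08]
force: [-0.3, 0.3, -1.2]
width: 0.0099
t: 26.75
eef_pos: [0.6514, 0.0375, 0.2088]
ee_rot: [3.141, -0.41, 3.08]
force: [0.4, 1.1, -1.3]
width: 0.0099
t: 27.0
eef_pos: [0.6516, 0.0374, 0.2081]
ee_rot: [3.141, -0.41, 3.08]
force: [-1.2, 0.6, 5.0]
width: 0.0097
```

Contact again at 5 N. I'll ease off slightly, then open slowly and retreat along the tool axis.

```bash
python3 -m jog '[[[0,0,0.0006,0,0,0,0],[0,0,0,0,0,0,0.12],[0,0,0,0,0,0,0.13],[0,0,0,0,0,0,0.14],[0,0,0,0,0,0,0.15],[0,0,0,0,0,0,0.16],[0,0,0,0,0,0,0.17],[0,0,0,0,0,0,0.18],[0,0,0,0,0,0,0.19],[0,0,0,0,0,0,0.2],[0,0,0,0,0,0,0.22],[0,0,0,0,0,0,0.24],[0,0,0,0,0,0,0.24],[0,0,0,0,0,0,0.24],[0,0,0,0,0,0,0.24]]]' 10;  python3 -m jog '[[[0,0,0,0,0,0,0.28],[0,0,0,0,0,0,0.32],[0,0,0,0,0,0,0.36],[0,0,0,0,0,0,0.4],[0,0,0,0,0,0,0.45],[0,0,0,0,0,0,0.5],[0,0,0,0,0,0,0.5],[0.004,0,0.009,0,0,0,0.5],[0.008,0,0.018,0,0,0,0.5],[0.012,0,0.027,0,0,0,0.5],[0.016,0,0.036,0,0,0,0.5],[0.016,0,0.036,0,0,0,0.5],[0,0,0.05,0,0,0,0.5],[0,0,0,0,0,0,0.5]]]' 10; python3 - <<'E'
from h import *
f=shot('scene','s13');t=shot('top','t13')
c=lambda im,x,y,w,h,k:cv2.resize(im[y:y+h,x:x+w,::-1],None,fx=k,fy=k,interpolation=cv2.INTER_CUBIC)
cv2.imwrite('pics/c13.png',np.hstack([c(f['pixels'],240,130,100,140,4),c(t['pixels'],230,100,100,140,4)]))
E
```

```text
t: 28.88
eef_pos: [0.6516, 0.0374, 0.208]
ee_rot: [3.141, -0.411, 3.08]
force: [-0.5, 0.2, 0.3]
width: 0.0211
t: 30.62
eef_pos: [0.7087, 0.0369, 0.3893]
ee_rot: [3.14, -0.402, 3.08]
force: [-0.1, 0.4, -0.0]
width: 0.0438
```

View pics/c13.png

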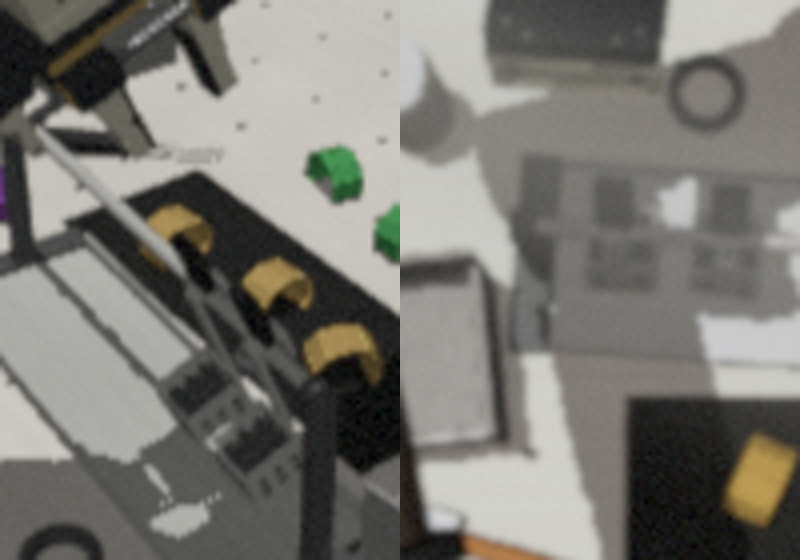

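Both baskets hang. I'll untilt and move aside so the top camera sees the cuffs.

```bash
python3 -m jog '[[[0,0,0,-0.0047,-0.075,0,0.9],[-0.02,0.02,0,-0.0047,-0.075,0,0.9],[-0.04,0.03,0,-0.0047,-0.075,0,0.9],[-0.04,0.03,0,-0.0047,-0.075,0,0.9],[-0.04,0.03,0,-0.0047,-0.075,0,0.9],[-0.04,0.03,0,-0.0022,-0.035,0,0.9],[-0.03,0.03,0,0,0,0,0.9],[0,0.03,0,0,0,0,0.9],[0,0,0,0,0,0,0.9],[0,0,0,0,0,0,0.9]]]' 25; cat > cuff.py <<'E'
from h import *
import sys
f=shot('top',sys.argv[1]);g=shot('scene',sys.argv[1]+'s')
hsv=cv2.cvtColor(f['pixels'],cv2.COLOR_RGB2HSV)
m=cv2.inRange(hsv,(12,90,60),(30,255,255)); m[:, :288]=0; m[:195]=0;m[255:]=0;m[:,435:]=0
n,l,st,ce=cv2.connectedComponentsWithStats(m)
for i in range(1,n):
    if st[i,4]<60: continue
    pts=np.argwhere(l==i)[:,::-1].astype(float)
    w=np.array([onz(f,*p,0.036)[:2] for p in pts]); mu=w.mean(0)
    ev,V=np.linalg.eigh(np.cov((w-mu).T)); a=V[:,1]*np.sign(V[0,1])
    print(ce[i].round(1),st[i,4],'mean',mu.round(4),'yaw',np.arctan2(a[1],a[0]).round(3),'ext',np.ptp((w-mu)@V,axis=0).round(4))
c=lambda im,x,y,w,h,k:cv2.resize(im[y:y+h,x:x+w,::-1],None,fx=k,fy=k,interpolation=cv2.INTER_CUBIC)
cv2.imwrite('pics/'+sys.argv[1]+'c.png',np.vstack([c(f['pixels'],250,130,200,130,4)[:, :720],c(g['pixels'],230,150,180,20,4)]))
E
python3 cuff.py t14; python3 -c "
from h import *
print(monitor.get_state()['eef_pos'],monitor.get_state()['ee_rot'])"
```

```text
t: 31.98
eef_pos: [0.4974, 0.2371, 0.3832]
ee_rot: [-3.14, -0.001, 3.08]
force: [0.5, 0.2, 0.5]
width: 0.079
[397.4 217.3] 269 mean [ 0.489  -0.2866] yaw 0.025 ext [0.0427 0.0589]
[319.4 219.5] 298 mean [ 0.4816 -0.0587] yaw -0.431 ext [0.0414 0.0632]
[355.8 224. ] 303 mean [ 0.4689 -0.1644] yaw 0.14 ext [0.0443 0.0626]
[0.49768799 0.23670226 0.38351493] [-3.14086742e+00 -6.35470518e-04  3.07884615e+00]
```

View pics/t14.png

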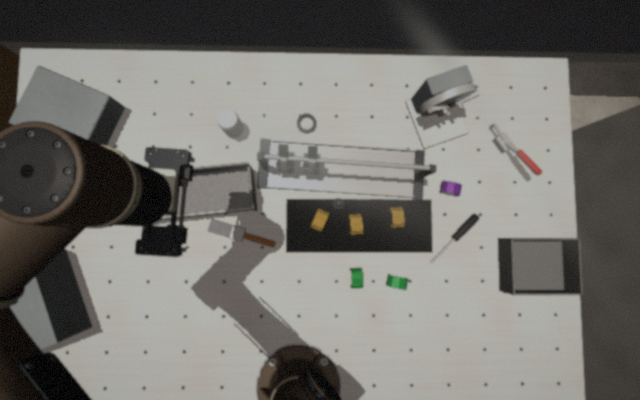

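View pics/t14s.png

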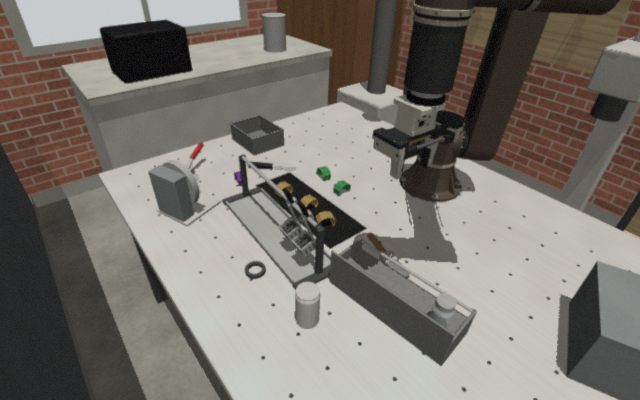

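```bash
python3 - <<'E'
from h import *
f=load('t14')
for u,v,z in [(412,197.3,.02),(268,187.7,.02),(412,197.3,.0),(340,192,.02)]: print(onz(f,u,v,z).round(4))
cv2.imwrite('pics/c15.png',cv2.resize(f['pixels'][180:240,360:460,::-1],None,fx=8,fy=8,interpolation=cv2.INTER_CUBIC))
E
```

```text
[ 0.5493 -0.3352  0.02  ]
[0.5751 0.0927 0.02  ]
[ 0.5512 -0.3408  0.    ]
[ 0.5638 -0.1201  0.02  ]
```

View pics/c15.png

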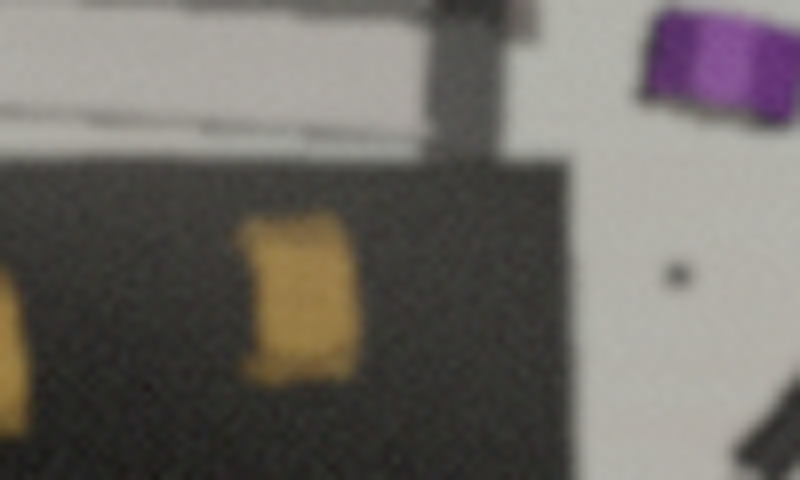

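C3, at top pixel (397,217), is at about (0.490, -0.288) with yaw ≈ 0.06. It is brass rather than green or purple, so it belongs to the job. It goes first.

```bash
python3 -m jog '[[[0,-0.03,0,0,0,0.01,0.76],[-0.001,-0.045,0,0,0,0.01,0.76],[-0.001,-0.045,0,0,0,0.01,0.76],[-0.001,-0.045,0,0,0,0.01,0.76],[-0.001,-0.045,0,0,0,0.01,0.76],[-0.001,-0.045,0,0,0,0.01,0.76],[-0.001,-0.045,0,0,0,0.01,0.76],[-0.001,-0.045,0,0,0,0.01,0.76],[-0.001,-0.045,0,0,0,0.01,0.76],[0,-0.045,0,0,0,0.01,0.76],[0,-0.045,0,0,0,0.01,0.76],[0,-0.045,0,0,0,0.01,0.76],[0,0,-0.05,0,0,0,0.76],[0,0,-0.06,0,0,0,0.76],[0,0,-0.06,0,0,0,0.76],[0,0,-0.06,0,0,0,0.76],[0,0,-0.05,0,0,0,0.76],[0,0,0,0,0,0,0.76],[0,0,0,0,0,0,0.76]]]' 15;  python3 - <<'E'
from h import *
f=shot('scene','s16')
s=monitor.get_state();p=s['eef_pos'];print(p,s['ee_rot'])
cv2.imwrite('pics/c16.png',cv2.resize(f['pixels'][130:240,240:360,::-1],None,fx=5,fy=5,interpolation=cv2.INTER_CUBIC))
E
```

```text
t: 34.45
eef_pos: [0.4906, -0.2884, 0.1058]
ee_rot: [-3.14, 0.002, -3.084]
force: [-0.6, -0.4, 0.5]
width: 0.0666
[ 0.49106284 -0.28838553  0.10637916] [-3.14013277  0.00316795 -3.08349753]
```

View pics/c16.png

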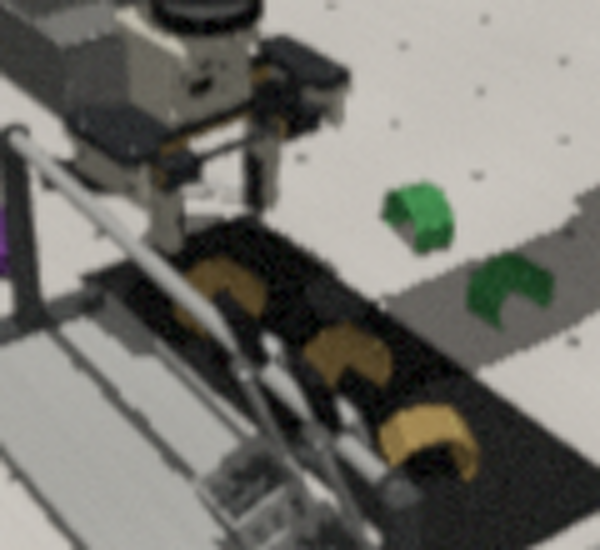

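```bash
python3 - <<'E'
from h import *
f=load('s16'); p=np.array([.4908,-.2884]); J=np.array([np.cos(.058),np.sin(.058)])
im=cv2.resize(f['pixels'][130:240,240:360,::-1],None,fx=5,fy=5,interpolation=cv2.INTER_CUBIC)
for z in (.02,.043):
  for s in (-.033,-.0295,.0295,.033,0):
    q=proj(f,[*(p+J*s),z]); c=((q+.5-[240,130])*5-.5).round().astype(int).tolist(); cv2.circle(im,tuple(c),2,(0,0,255) if z<.03 else (255,0,0),-1)
for s in (-.033,.033):
    q=proj(f,[*(p+J*s),.081]); c=((q+.5-[240,130])*5-.5).round().astype(int).tolist(); cv2.circle(im,tuple(c),2,(0,255,0),-1)
cv2.imwrite('pics/c17.png',im)
E
```

```text
(no output)
```

View pics/c17.png

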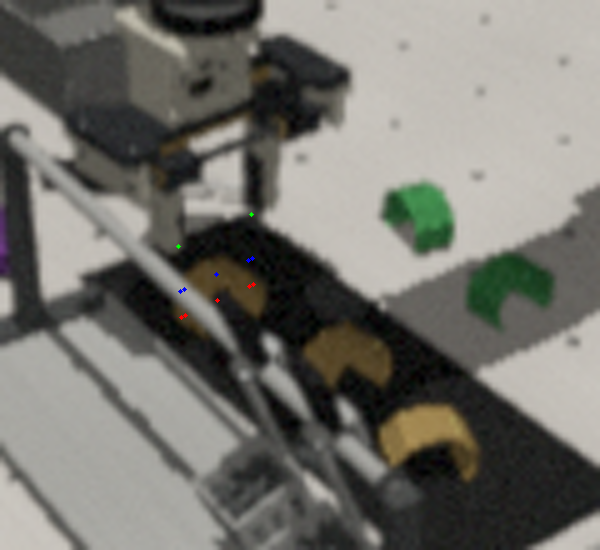

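```bash
python3 -m jog '[[[0,0,-0.02,0,0,0,0.79],[0,0,-0.02,0,0,0,0.79],[0,0,-0.015,0,0,0,0.79],[0,0,-0.01,0,0,0,0.79],[0,0,-0.006,0,0,0,0.79],[0,0,-0.004,0,0,0,0.79],[0,0,0,0,0,0,0.79]]]' 15
```

```text
t: 35.38
eef_pos: [0.4896, -0.2876, 0.0289]
ee_rot: [3.142, -0.0, -3.084]
force: [-0.3, 0.0, -0.2]
width: 0.0693
```

```bash
python3 -m jog '[[[0,0,0,0,0,0,0.65],[0,0,0,0,0,0,0.6],[0,0,0,0,0,0,0.55],[0,0,0,0,0,0,0.5],[0,0,0,0,0,0,0.5]]]' 15;python3 -m jog '[[[0,0,0.02,0,0,0,0.5],[0,0,0.03,0,0,0,0.5],[0,0,0,0,0,0,0.5]]]' 15; python3 - <<'E'
from h import *
f=shot('scene','s18')
cv2.imwrite('pics/c18.png',cv2.resize(f['pixels'][130:240,240:360,::-1],None,fx=5,fy=5,interpolation=cv2.INTER_CUBIC))
E
```

```text
t: 36.0
eef_pos: [0.4898, -0.2876, 0.0292]
ee_rot: [-3.141, 0.0, -3.083]
force: [-0.2, 0.7, 2.9]
width: 0.0586
t: 36.38
eef_pos: [0.4909, -0.2879, 0.081]
ee_rot: [-3.14, 0.004, -3.083]
force: [0.3, -0.3, -1.3]
width: 0.0583
```

View pics/c18.png

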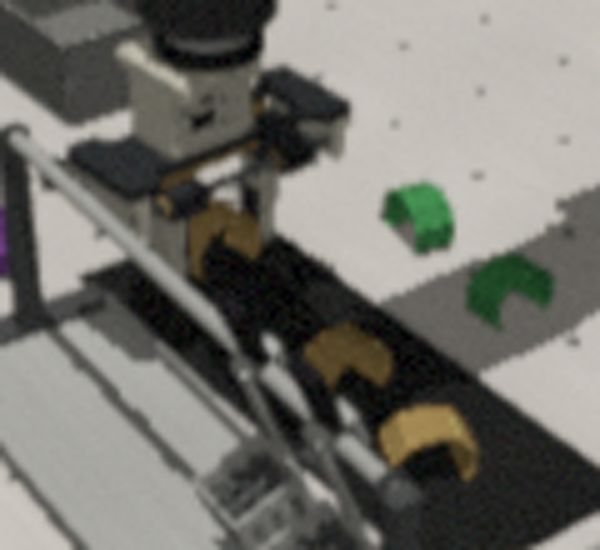

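```bash
python3 -m jog '[[[0,0,0.05,0,0,0,0.5],[0,0,0.06,0,0,0,0.5],[0,0,0.05,0,0,0,0.5],[0.02,0,0,0,0,-0.02,0.5],[0.025,0,0,0,0,-0.03,0.5],[0.025,0,0,0,0,-0.03,0.5],[0.025,0.001,0,0,0,-0.03,0.5],[0.02,0,0,0,0,-0.01,0.5],[0.01,0,0,0,0,0,0.5],[0,0,0,0,0,0,0.5],[0,0,0,0,0,0,0.5]]]' 15;  python3 - <<'E'
from h import *
f=shot('scene','s19')
s=monitor.get_state();p=s['eef_pos'];print(p,s['ee_rot'])
cv2.imwrite('pics/c19.png',cv2.resize(f['pixels'][110:220,220:340,::-1],None,fx=5,fy=5,interpolation=cv2.INTER_CUBIC))
E
```

```text
t: 37.8
eef_pos: [0.6139, -0.2865, 0.2385]
ee_rot: [3.141, -0.001, 3.079]
force: [0.2, -0.1, 0.9]
width: 0.0587
[ 0.61397564 -0.28658586  0.23887672] [ 3.14144830e+00 -3.10321070e-04  3.07941079e+00]
```

View pics/c19.png

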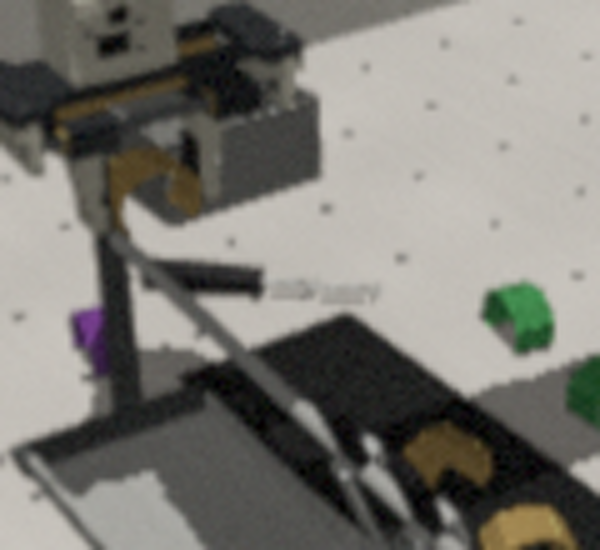

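```bash
python3 -m jog '[[[0.001,0,-0.02,0,0,0,0.5],[0,0,-0.02,0,0,0,0.5],[0,0,-0.015,0,0,0,0.5],[0,0,-0.01,0,0,0,0.5],[0,0,-0.005,0,0,0,0.5],[0,0,0,0,0,0,0.5],[0,0,0,0,0,0,0.5]]]' 15; for i in 1 2 3; do python3 -m jog '[[[0,0,-0.0015,0,0,0,0.5],[0,0,0,0,0,0,0.5]]]' 15; done
```

```text
t: 38.72
eef_pos: [0.616, -0.2867, 0.1696]
ee_rot: [-3.141, 0.001, 3.08]
force: [-0.3, 0.5, -1.1]
width: 0.0588
t: 38.98
eef_pos: [0.6156, -0.2865, 0.1675]
ee_rot: [3.142, 0.0, 3.08]
force: [-0.7, -0.2, -0.6]
width: 0.0585
t: 39.22
eef_pos: [0.6158, -0.2866, 0.1661]
ee_rot: [-3.141, 0.0, 3.08]
force: [-0.1, 0.1, 1.1]
width: 0.0587
t: 39.48
eef_pos: [0.6158, -0.2867, 0.166]
ee_rot: [-3.141, 0.001, 3.08]
force: [-2.3, 2.3, 8.9]
width: 0.0587
```

```bash
python3 -m jog '[[[0,0,0.0012,0,0,0,0.5],[0,0,0,0,0,0,0.68],[0,0,0,0,0,0,0.7],[0,0,0,0,0,0,0.72],[0,0,0,0,0,0,0.75],[0,0,0,0,0,0,0.8],[0,0,0,0,0,0,0.85],[0,0,0,0,0,0,0.9],[0,0,0,0,0,0,0.9],[0,0,0,0,0,0,0.9]]]' 15; python3 -m jog '[[[0,0,0.01,0,0,0,0.9],[0,0,0.02,0,0,0,0.9],[0,0,0.03,0,0,0,0.9],[0,0,0.04,0,0,0,0.9],[0,0,0.05,0,0,0,0.9],[0,0,0,0,0,0,0.9]]]' 15;python3 - <<'E'
from h import *
f=shot('scene','s20')
cv2.imwrite('pics/c20.png',cv2.resize(f['pixels'][110:220,220:340,::-1],None,fx=5,fy=5,interpolation=cv2.INTER_CUBIC))
E
```

```text
t: 40.72
eef_pos: [0.6156, -0.2866, 0.1657]
ee_rot: [-3.142, 0.0, 3.08]
force: [-0.8, 0.1, 1.0]
width: 0.0785
t: 41.48
eef_pos: [0.6172, -0.2874, 0.3219]
ee_rot: [-3.139, 0.009, 3.08]
force: [-0.2, 0.1, -0.7]
width: 0.0789
```

View pics/c20.png

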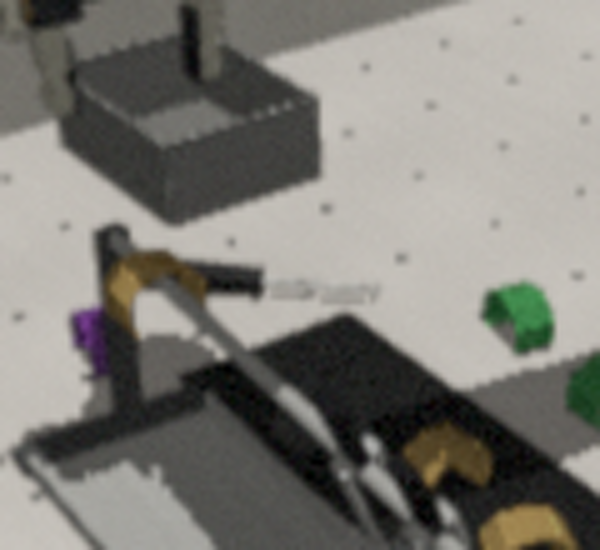

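Cuff C3 hangs on the bar (crop (155,280)), and the other two haven't moved. C2 is next, at about (0.4695, -0.166) with yaw 0.125.

```bash
python3 -m jog '[[[-0.025,0.02,0,0,0,0.02,0.84],[-0.025,0.02,0,0,0,0.03,0.84],[-0.025,0.02,0,0,0,0.04,0.84],[-0.025,0.02,0,0,0,0.04,0.84],[-0.025,0.02,0,0,0,0.04,0.84],[-0.022,0.02,-0.02,0,0,0.017,0.84],[0,0.001,-0.05,0,0,0,0.84],[0,0,-0.06,0,0,0,0.84],[0,0,-0.06,0,0,0,0.84],[0,0,-0.03,0,0,0,0.84],[0,0,0,0,0,0,0.84],[0,0,0,0,0,0,0.84]]]' 15;  python3 - <<'E'
from h import *
s=monitor.get_state();p=s['eef_pos'];print(p,s['ee_rot'])
f=shot('scene','s21');  J=np.array([np.cos(.125),np.sin(.125)]);Y=np.array([-J[1],J[0]])
im=cv2.resize(f['pixels'][130:240,240:360,::-1],None,fx=5,fy=5,interpolation=cv2.INTER_CUBIC)
for s in (-.0295,.0295):
    q=proj(f,[*(p[:2]+J*s+Y*.017),.015]); c=((q+.5-[240,130])*5-.5).round().astype(int).tolist(); cv2.circle(im,tuple(c),2,(0,0,255),-1)
for y in (-.017,.017):
    q=proj(f,[*(p[:2]+Y*y),.043]); c=((q+.5-[240,130])*5-.5).round().astype(int).tolist(); cv2.circle(im,tuple(c),2,(255,0,0),-1)
cv2.imwrite('pics/c21.png',im)
E
```

```text
t: 43.02
eef_pos: [0.4693, -0.1656, 0.0967]
ee_rot: [-3.141, 0.001, -3.016]
force: [0.6, 0.3, 0.3]
width: 0.0738
[ 0.46934786 -0.16564486  0.09667991] [-3.14117638e+00  9.27690680e-04 -3.01616684e+00]
```

View pics/c21.png

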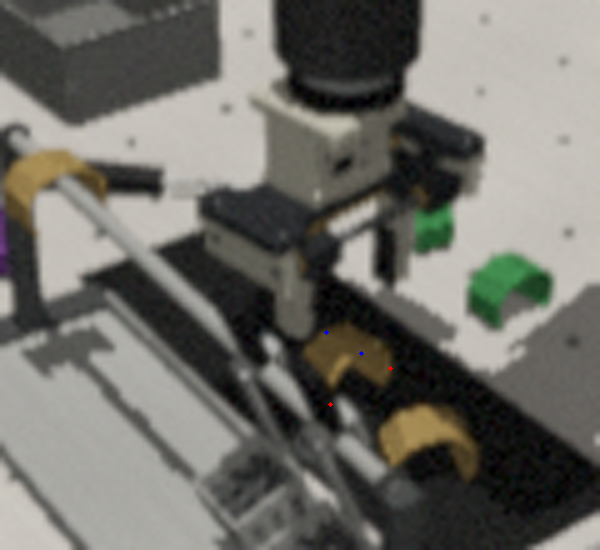

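The prediction is within about 1 px of the cuff. Descend and grip.

```bash
python3 -m jog '[[[0,0,-0.02,0,0,0,0.84],[0,0,-0.02,0,0,0,0.84],[0,0,-0.015,0,0,0,0.84],[0,0,-0.007,0,0,0,0.84],[0,0,-0.005,0,0,0,0.84],[0,0,0,0,0,0,0.84]]]' 15; python3 -m jog '[[[0,0,0,0,0,0,0.7],[0,0,0,0,0,0,0.65],[0,0,0,0,0,0,0.6],[0,0,0,0,0,0,0.5],[0,0,0,0,0,0,0.5],[0,0,0,0,0,0,0.5]]]' 15
```

```text
t: 43.82
eef_pos: [0.4689, -0.1656, 0.0291]
ee_rot: [-3.142, 0.001, -3.017]
force: [-0.1, -0.2, -0.1]
width: 0.0736
t: 44.58
eef_pos: [0.4689, -0.1656, 0.0289]
ee_rot: [-3.141, 0.0, -3.016]
force: [-1.3, 0.2, 4.3]
width: 0.0587
```

```bash
python3 -m jog '[[[0,0,0.02,0,0,0,0.5],[0,0,0.04,0,0,0,0.5],[0,0,0.05,0,0,0,0.5],[0,0,0.05,0,0,0,0.5],[0,0,0.05,0,0,0,0.5],[0.02,-0.006,0,0,0,-0.02,0.5],[0.025,-0.007,0,0,0,-0.037,0.5],[0.025,-0.007,0,0,0,-0.035,0.5],[0.025,-0.007,0,0,0,-0.035,0.5],[0.025,-0.007,0,0,0,-0.035,0.5],[0.021,-0.007,0,0,0,-0.025,0.5],[0.0105,0,0,0,0,0,0.5],[0,0,0,0,0,0,0.5],[0,0,0,0,0,0,0.5]]]' 15;  python3 - <<'E'
from h import *
f=shot('scene','s22')
s=monitor.get_state();p=s['eef_pos'];print(p,s['ee_rot'])
cv2.imwrite('pics/c22.png',cv2.resize(f['pixels'][110:240,220:360,::-1],None,fx=4,fy=4,interpolation=cv2.INTER_CUBIC))
E
```

```text
t: 46.32
eef_pos: [0.6195, -0.2063, 0.2386]
ee_rot: [3.141, -0.0, 3.08]
force: [0.1, 0.3, -1.0]
width: 0.0582
[ 0.61944473 -0.20629902  0.23884486] [ 3.14142656e+00 -5.79462829e-05  3.07996989e+00]
```

View pics/c22.png

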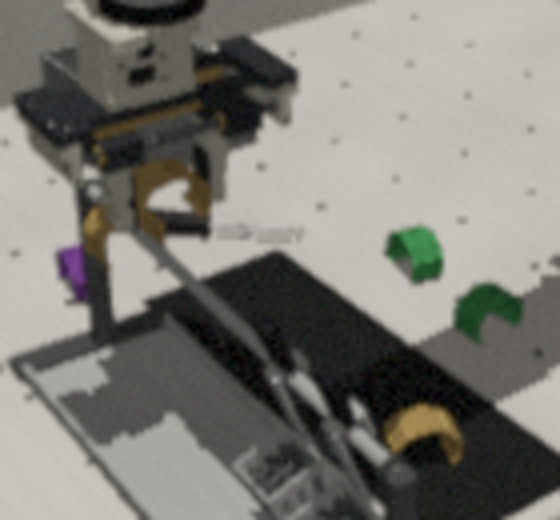

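```bash
python3 -m jog '[[[0.001,0,-0.02,0,0,0,0.5],[0,0,-0.02,0,0,0,0.5],[0,0,-0.015,0,0,0,0.5],[0,0,-0.01,0,0,0,0.5],[0,0,-0.005,0,0,0,0.5],[0,0,0,0,0,0,0.5],[0,0,0,0,0,0,0.5]]]' 15; for i in 1 2 3; do python3 -m jog '[[[0,0,-0.0013,0,0,0,0.5],[0,0,0,0,0,0,0.5]]]' 15; done
```

```text
t: 47.25
eef_pos: [0.6215, -0.2066, 0.1693]
ee_rot: [-3.141, 0.001, 3.08]
force: [-0.5, -1.1, -0.4]
width: 0.0588
t: 47.5
eef_pos: [0.6211, -0.2066, 0.1675]
ee_rot: [3.142, 0.0, 3.08]
force: [0.2, 0.3, -1.1]
width: 0.0587
t: 47.75
eef_pos: [0.6211, -0.2066, 0.166]
ee_rot: [-3.142, -0.0, 3.08]
force: [-0.5, -0.1, -1.2]
width: 0.0589
t: 48.0
eef_pos: [0.6213, -0.2066, 0.1658]
ee_rot: [-3.141, 0.001, 3.08]
force: [-3.3, 1.3, 6.1]
width: 0.0586
```

```bash
python3 -m jog '[[[0,0,0.0009,0,0,0,0.5],[0,0,0,0,0,0,0.68],[0,0,0,0,0,0,0.7],[0,0,0,0,0,0,0.72],[0,0,0,0,0,0,0.75],[0,0,0,0,0,0,0.8],[0,0,0,0,0,0,0.85],[0,0,0,0,0,0,0.9],[0,0,0,0,0,0,0.9],[0,0,0,0,0,0,0.9],[0,0,0.01,0,0,0,0.9],[0,0,0.02,0,0,0,0.9],[0,0,0.03,0,0,0,0.9],[0,0,0.04,0,0,0,0.9],[0,0,0.05,0,0,0,0.9],[-0.03,0.01,0,0,0,0,0.9],[-0.03,0.01,0,0,0,0,0.9],[-0.03,0,0,0,0,0,0.9],[0,0,0,0,0,0,0.9]]]' 15;python3 - <<'E'
from h import *
f=shot('scene','s23');t=shot('top','t23');print(monitor.get_state()['eef_pos'])
cv2.imwrite('pics/c23.png',np.hstack([cv2.resize(f['pixels'][110:240,220:340,::-1],None,fx=4,fy=4,interpolation=cv2.INTER_CUBIC),cv2.resize(t['pixels'][140:270,280:350,::-1],None,fx=4,fy=4,interpolation=cv2.INTER_CUBIC)]))
E
```

```text
t: 50.38
eef_pos: [0.5297, -0.1866, 0.3175]
ee_rot: [3.141, 0.002, 3.08]
force: [0.0, -0.3, 0.2]
width: 0.0788
[ 0.53137045 -0.18663701  0.31677529]
```

View pics/c23.png

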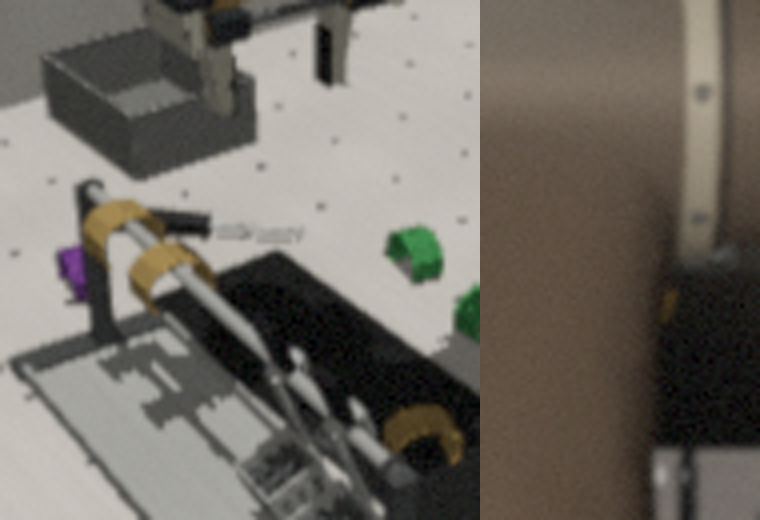

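```bash
python3 - <<'E'
from h import *
for n in ('scene0','s23'):
    g=load(n);hs=cv2.cvtColor(g['pixels'],cv2.COLOR_RGB2HSV)
    m=cv2.inRange(hs,(12,90,50),(30,255,255));m[:195]=0;m[235:]=0;m[:,:300]=0;m[:,350:]=0
    n_,l,st,ce=cv2.connectedComponentsWithStats(m)
    print(n,[(ce[i].round(1),st[i].tolist()) for i in range(1,n_) if st[i,4]>40])
E
```

```text
scene0 [(array([308.1, 201.4]), [300, 195, 19, 17, 202]), (array([325.7, 216.7]), [316, 210, 20, 16, 190])]
s23 [(array([325.7, 217. ]), [316, 211, 20, 16, 171])]
```

```bash
python3 -m jog '[[[-0.008,0.021,0,0,0,-0.06,0.84],[-0.008,0.021,0,0,0,-0.06,0.84],[-0.008,0.021,0,0,0,-0.06,0.84],[-0.008,0.021,0,0,0,-0.06,0.84],[-0.008,0.021,0,0,0,-0.06,0.84],[-0.009,0.021,-0.02,0,0,-0.06,0.84],[0,0,-0.05,0,0,0,0.84],[0,0,-0.06,0,0,0,0.84],[0,0,-0.06,0,0,0,0.84],[0,0,-0.03,0,0,0,0.84],[0,0,0,0,0,0,0.84],[0,0,0,0,0,0,0.84]]]' 15;  python3 - <<'E'
from h import *
s=monitor.get_state();p=s['eef_pos'];print(p,s['ee_rot'])
a=-.425
f=shot('scene','s24');  J=np.array([np.cos(a),np.sin(a)]);Y=np.array([-J[1],J[0]])
im=cv2.resize(f['pixels'][150:260,260:380,::-1],None,fx=5,fy=5,interpolation=cv2.INTER_CUBIC)
for s in (-.0295,.0295):
    q=proj(f,[*(p[:2]+J*s+Y*.017),.015]); c=((q+.5-[260,150])*5-.5).round().astype(int).tolist(); cv2.circle(im,tuple(c),2,(0,0,255),-1)
for y in (-.017,.017):
    q=proj(f,[*(p[:2]+Y*y),.043]); c=((q+.5-[260,150])*5-.5).round().astype(int).tolist(); cv2.circle(im,tuple(c),2,(255,0,0),-1)
cv2.imwrite('pics/c24.png',im)
E
```

```text
t: 51.98
eef_pos: [0.4835, -0.0604, 0.0968]
ee_rot: [3.141, 0.001, 2.72]
force: [-0.3, 0.1, 0.3]
width: 0.0736
[ 0.48352559 -0.06035834  0.09676323] [3.14113248e+00 1.25339703e-03 2.72002030e+00]
```

View pics/c24.png

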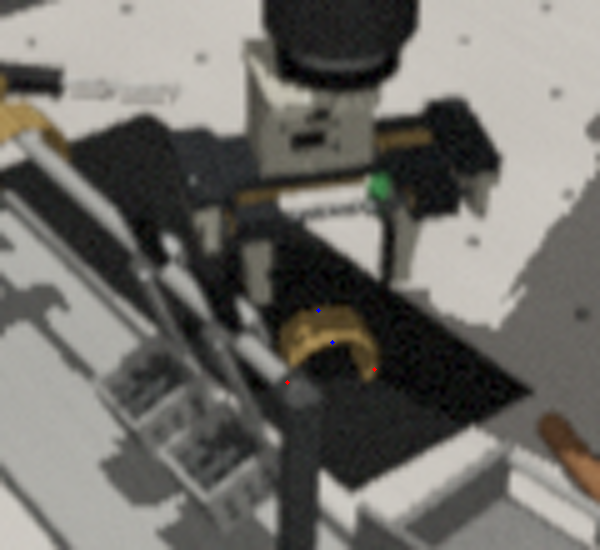

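```bash
python3 -m jog '[[[-0.0015,0,-0.02,0,0,0,0.84],[0,0,-0.02,0,0,0,0.84],[0,0,-0.015,0,0,0,0.84],[0,0,-0.007,0,0,0,0.84],[0,0,-0.005,0,0,0,0.84],[0,0,0,0,0,0,0.84]]]' 15; python3 -m jog '[[[0,0,0,0,0,0,0.7],[0,0,0,0,0,0,0.65],[0,0,0,0,0,0,0.6],[0,0,0,0,0,0,0.5],[0,0,0,0,0,0,0.5],[0,0,0,0,0,0,0.5]]]' 15
```

```text
t: 52.78
eef_pos: [0.481, -0.0605, 0.0291]
ee_rot: [3.141, 0.001, 2.72]
force: [-0.3, -0.0, -0.9]
width: 0.0737
t: 53.52
eef_pos: [0.4808, -0.0605, 0.0288]
ee_rot: [3.141, 0.0, 2.72]
force: [0.6, 0.6, 4.1]
width: 0.0585
```

```bash
python3 -m jog '[[[0,0,0.02,0,0,0,0.5],[0,0,0.04,0,0,0,0.5],[0,0,0.05,0,0,0,0.5],[0,-0.01,0.05,0,0,0.02,0.5],[0,-0.01,0.05,0,0,0.04,0.5],[0.02,-0.01,0,0,0,0.05,0.5],[0.025,-0.01,0,0,0,0.05,0.5],[0.025,-0.01,0,0,0,0.05,0.5],[0.025,-0.01,0,0,0,0.05,0.5],[0.025,-0.01,0,0,0,0.05,0.5],[0.014,-0.0065,0,0,0,0.05,0.5],[0.01,0,0,0,0,0,0.5],[0,0,0,0,0,0,0.5],[0,0,0,0,0,0,0.5]]]' 15;  python3 - <<'E'
from h import *
f=shot('scene','s25')
s=monitor.get_state();p=s['eef_pos'];print(p,s['ee_rot'])
cv2.imwrite('pics/c25.png',cv2.resize(f['pixels'][110:240,220:360,::-1],None,fx=4,fy=4,interpolation=cv2.INTER_CUBIC))
E
```

```text
t: 55.28
eef_pos: [0.6241, -0.1367, 0.2386]
ee_rot: [3.141, -0.0, 3.079]
force: [1.2, -0.6, -1.2]
width: 0.0585
[ 0.62411831 -0.13677006  0.23879467] [ 3.14143991e+00 -4.86306030e-05  3.07935278e+00]
```

View pics/c25.png

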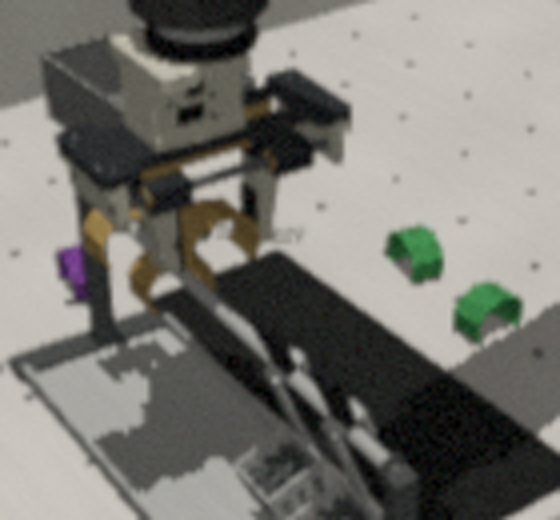

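```bash
python3 -m jog '[[[0.001,0,-0.02,0,0,0,0.5],[0,0,-0.02,0,0,0,0.5],[0,0,-0.015,0,0,0,0.5],[0,0,-0.01,0,0,0,0.5],[0,0,-0.005,0,0,0,0.5],[0,0,0,0,0,0,0.5],[0,0,0,0,0,0,0.5]]]' 15; for i in 1 2 3; do python3 -m jog '[[[0,0,-0.0013,0,0,0,0.5],[0,0,0,0,0,0,0.5]]]' 15; done
```

```text
t: 56.2
eef_pos: [0.626, -0.1371, 0.1693]
ee_rot: [-3.142, 0.001, 3.08]
force: [-0.2, 0.3, -1.3]
width: 0.0588
t: 56.45
eef_pos: [0.6256, -0.1371, 0.1675]
ee_rot: [3.142, 0.0, 3.08]
force: [0.5, -1.1, -0.6]
width: 0.0584
t: 56.7
eef_pos: [0.6256, -0.1371, 0.166]
ee_rot: [-3.142, -0.0, 3.08]
force: [0.4, -0.1, -0.9]
width: 0.0583
t: 56.95
eef_pos: [0.6257, -0.1371, 0.1658]
ee_rot: [-3.141, 0.001, 3.08]
force: [-3.5, 1.3, 5.9]
width: 0.0582
```

Release, lift straight up, then move aside to the left rear for a clear view.

```bash
python3 -m jog '[[[0,0,0.0009,0,0,0,0.5],[0,0,0,0,0,0,0.68],[0,0,0,0,0,0,0.7],[0,0,0,0,0,0,0.72],[0,0,0,0,0,0,0.75],[0,0,0,0,0,0,0.8],[0,0,0,0,0,0,0.85],[0,0,0,0,0,0,0.9],[0,0,0,0,0,0,0.9],[0,0,0.01,0,0,0,0.9],[0,0,0.02,0,0,0,0.9],[0,0,0.03,0,0,0,0.9],[0,0,0.04,0,0,0,0.9],[0,0,0.05,0,0,0,0.9],[0,0,0.06,0,0,0,0.9]]]' 15; python3 -m jog '[[[-0.02,0.02,0,0,0,0,0.9],[-0.02,0.04,0,0,0,0,0.9],[-0.02,0.05,0,0,0,0,0.9],[-0.02,0.05,0,0,0,0,0.9],[-0.02,0.05,0,0,0,0,0.9],[-0.02,0.05,0,0,0,0,0.9],[0,0.05,0,0,0,0,0.9],[0,0.05,0,0,0,0,0.9],[0,0,0,0,0,0,0.9],[0,0,0,0,0,0,0.9]]]' 15;python3 - <<'E'
from h import *
f=shot('scene','s26');t=shot('top','t26')
cv2.imwrite('pics/c26.png',cv2.resize(f['pixels'][140:280,220:380,::-1],None,fx=4,fy=4,interpolation=cv2.INTER_CUBIC))
E
python3 -m jog '[[[0,0,0,0,0,0,0.9],[0,0,0,0,0,0,0.9],[0,0,0,0,0,0,0.9],[0,0,0,0,0,0,0.9],[0,0,0,0,0,0,0.9],[0,0,0,0,0,0,0.9],[0,0,0,0,0,0,0.9],[0,0,0,0,0,0,0.9]]]'
python3 - <<'E'
from h import *
a=load('s26')['pixels'].astype(int);f=shot('scene','s27')['pixels'].astype(int)
d=np.abs(a-f).sum(2)[140:280,220:380]; print('diff',d.mean(),(d>60).sum())
E
```

```text
t: 58.82
eef_pos: [0.625, -0.1371, 0.3775]
ee_rot: [-3.142, -0.001, 3.08]
force: [1.9, 0.4, 0.3]
width: 0.079
t: 60.08
eef_pos: [0.5055, 0.2229, 0.3761]
ee_rot: [3.142, 0.0, 3.08]
force: [1.5, -0.9, -0.2]
width: 0.0791
t: 61.18
eef_pos: [0.5056, 0.223, 0.3756]
ee_rot: [-3.142, -0.0, 3.08]
force: [-0.7, -0.7, 0.3]
width: 0.079
diff 5.295803571428571 9
```

View pics/c26.png

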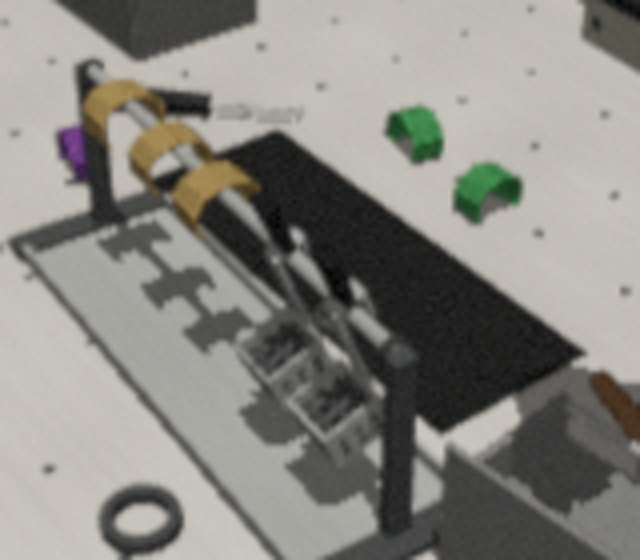

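View pics/t26.png

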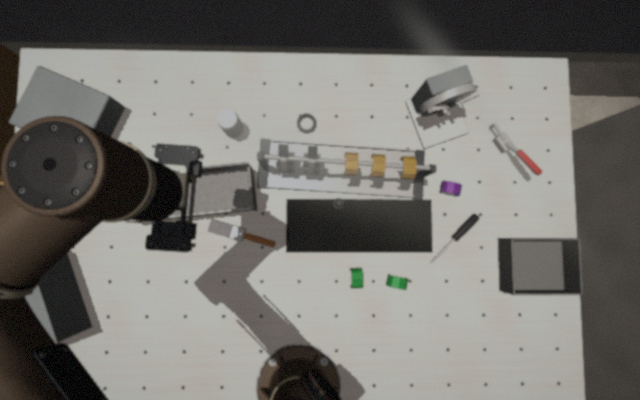

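All five items hang still: two baskets at top (285,160) and (312,160), and three cuffs at (352,163), (378,165) and (409,167). Only noise-level changes show between pictures 1 s apart, and the bystanders and look-alikes are in place.

```bash
python3 -c "
from station import job_done
print(job_done())"
```

```text
the job is handed in; nothing more can be done
None
```

I hung both baskets that were on the shelf on the bar by their hooks, then draped all three brass cuffs over it with their openings down. The job was handed in at about 61 s of the 210 s allowed. Each basket was tilted about 0.4–0.45 rad on the bar before I slowly let go, so it barely swung.

**Last checks:** two pictures taken about 1.1 s apart, with the gripper well clear, matched to within noise, so everything was hanging still. The green and purple look-alikes were untouched and the bystanders looked unmoved. The jar and part of the shelf were behind the arm in the last top view.

**What failed or disagreed:**
- **First grasp:** my first try at a basket closed on nothing because the fingers had not finished closing. Nothing moved, and the second try held.
- **Bar position:** the two cameras disagreed by about 3 mm on the bar's x position. I settled it from where the held basket appeared in the scene camera and from lowering without any sideways contact.

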